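# Reassemble the filter cell and hold its bayonet collar home

## Task

Reassemble the filter cell on the cheese counter: stand the blue filter cartridge, open end up, in the round pocket of the steel neck and let go of it, then set the red-knobbed strainer disc squarely on top of it and let go. Then lower the knurled collar over both and turn it until its hidden keyways drop over the pins, and push it fully home on the shoulder against the spring. Finish like that, still gripping the collar and holding it pushed home, and leave the cheeses, jar and bowl where they are.

Things in the scene. Friction and masses are not known exactly. Their poses are not given: they have to be found in the camera images.
- cell: the filter cell, fixed on the counter. Origin at the centre of its underside, z up. Round aluminium base 116 mm diameter, 10 mm high, with a yellow bar along its +x; steel shoulder 61 mm diameter, top at 28 mm; above it an upright neck 44 mm diameter, rim at 46 mm (its top 3 mm slightly slimmer), with an open pocket
- cell_rim (a point): centre of the neck's rim, 46 mm above the cell's origin. The pocket below is 36 mm in diameter; in it a sprung black seat lies 16 mm below the rim (30 mm above the cell's origin). The seat gives way downwards from 6 N and stiffens by 1 N per mm
- cell_pins (a point): centre of the neck at the height of the pin tops, 36 mm above the cell's origin. Four brass pins 5 mm thick, a quarter turn apart, stick out of the neck to a radius of 27.5 mm. Their angle varies and this point does not turn with them: seen from above, one pin lies 0.3 to 0.9 rad clockwise of the cell's x axis (the yellow bar)
- cartridge: blue filter cartridge, copper band, loose, upright on the counter, open end up: 33 mm diameter, 30 mm high, lowest 5 mm tapered to 28 mm, 80 g; bore 24 mm diameter, 12 mm deep in its top. Origin at the centre of its underside, z up. On the cell's seat its underside is 30 mm above the cell's origin and its top 14 mm stand out of the neck, enough to hold it by
- disc: strainer disc, loose, upright on the counter, 70 g. Origin at the centre of its underside, z up. Spigot 21 mm diameter (18 at its foot) from 0 to 6 mm, steel flange 32 mm diameter from 6 to 14 mm, red round knob 12 mm diameter from 14 to 32 mm. The spigot enters the cartridge's bore, the flange rests on its top: the disc's origin is then 24 mm above the cartridge's
- collar: knurled aluminium collar, loose, upright on the counter: 64 mm outer diameter, 42 mm high, 140 to 220 g. Origin at the centre of its underside, z up. Bore 48 mm diameter (50 at the mouth), open below. Four hidden keyways in the bore, 9 mm wide, along its +-x and +-y axes, from the lower edge 20 mm up; over any other angle it rests on the pins, underside 36 mm above the cell's origin
- collar_top (a point): centre of the collar's top, 42 mm above its origin; 6 mm web, its 20 mm hole passes the disc's knob, yellow bar along the collar's +x. With keyways within 0.07 rad of the pins the collar drops 4 mm, meets the disc, then needs 6 to 10 N for the last 4 mm to the shoulder (underside 28 mm above the cell's origin). Let go, it springs back up. A quarter turn always finds the pins
- cheese_wedge: bystander: loose triangular wedge of ivory cheese with a dark vein and brown rind, about 78 mm sides, 55 mm high; origin at the centre of its underside
- cheese_block: bystander: loose block of yellow cheese, 100 x 60 x 51 mm high, brown rind on top; origin at the centre of its underside
- pickle_jar: bystander: loose green glass jar with a yellow cap, 60 mm diameter, 95 mm high; origin at the centre of its underside
- bowl: bystander: loose white bowl, 90 mm across, 40 mm high; origin at the centre of its underside
There are look-alikes about, which are no part of the job. Of the things like the cartridge, leave any that is green or yellow; of the rest the larger one is meant.

How it is judged:
By the outcome, as a careful person would: the job done as asked, in the order asked, and still so for the second after the job is handed in, while the arm keeps its last pose, push and grip.
It also fails if it takes over 64 s, if anything falls off the work surface, if the arm or the gripper's body presses on something with over 40 N, if the wrist force passes 120 N, or if a joint passes its speed limit or range.

## Robot

A 7-joint arm with a two-finger parallel gripper is mounted at the origin on the work surface. World frame = base frame: x ahead of the robot, y to its left, z up, the work surface at z = 0. Lengths are in m, angles in rad, forces in N, time in s.
With the tool pointing down it reaches from about 0.425 to 0.925 m from the base axis. Payload 6.8 kg.
Tool frame: the origin (TCP) lies at the very end of the fingers, on their centre line; the grasp point (between the pads) lies 19 mm behind it (bot.grasp_offset is the distance from the TCP to the grasp point, in m); z points along the fingers, y is the direction in which the jaws open and shut (so a half turn about z gives the same grasp; the last joint's range is limited). The gripper opens to 85 mm and grips with 20 to 120 N. Pads are 22 mm wide; open, the fingers measure 114 mm over their backs; the gripper's body (76 mm by 85 mm) begins 54 mm behind the grasp point. The pads swing forward as they close: fully open they stand 13 mm farther back than shut.
Start: joints at [1.225, 0.477, 0.022, 1.555, -0.011, 1.109, -0.083], TCP at [0.159, -0.656, 0.231] pointing down, gripper open.
Joint ranges: [-2.96, 2.96], [-0.34, 2.1], [-1.41, 1.46], [0.24, 2.44], [-1.37, 4.51], [0.17, 1.92], [-2.96, 2.96]. Speed limits (rad/s): [2.39, 2.39, 3.14, 3.14, 3.14, 3.14, 3.14].

## Interface

Orientations are given as a unit quaternion [w, x, y, z].
In Python, from station import monitor, cams, bot, finder gives the robot as it stands.
- The arm moves only by the tool jog_arm, never from a script. Its argument "plan" is a list of rows, each an object of numbers: "x", "y", "z": the shift along the tool's x, y, z as a fraction of full scale; "wx", "wy", "wz": the turn, a rotation vector about the tool's x, y, z as a fraction of full scale. A call has 1 to 12 rows; each row is the pose to reach, as a shift and turn from the pose measured when the call began, along the tool's axes at that moment, turning the shorter way round; what a row does not reach only later rows make up. Full scale, the value 1, is 20 cm for a shift and 180 degrees for a turn. A row lasts 1/12 s, in which the tool goes at most 41.7 mm and 7.16 degrees, less where a joint would pass 70% of its speed; a pose out of reach is approached as far as the arm can. A call with a number of a shift or a turn outside -1 to 1 is refused whole. A call with a gripper value outside its range is refused whole. "hand" is the opening, from -1 (shut) to 1 (fully open), set as the call begins (left out, the last holds). The fingers move at their own pace and stop on an object; "grip_force" is the grip in N (left out, the last holds). Time passes only in rows, so rows that repeat a pose let the fingers close. It gives the time, the measured TCP pose, the force and the opening at its end, in the units of the state.
- monitor.get_obs(): the state, without advancing time (a new reading comes with each control period).
- cams.read_camera(name): name is "scene" or "top" or "wrist"; returns the picture (480x640x3 uint8, red, green, blue); there is no depth.
- cams.get_calibration(name): a dict with "fx", "fy", "cx", "cy" (pixels), "extrinsics" (4x4, takes a point from world to camera coordinates). Camera axes: x right, y down, z forward; pixel columns grow to the right and rows downward; lengths in m; the calibration is good to about 2 mm. The wrist camera is an equidistant fisheye: a pixel r from the principal point sees the ray r / f radians off the axis. A picture is of the moment at which its call begins: read the wrist's pose just before it. get_calibration takes no time and is no camera call; for the wrist camera it gives the pose at the moment of the call.
- bot.hand_in(): hands the job in, once; it reports no verdict.
Trained networks look in the newest picture that a camera, given by its name, has taken for a name from the list of things; names that differ only in an ending like _2 or _b are one class to them, and where a whole thing is asked for, a point or a joint stands for the part that bears it (a point fixed in the world has none). Each returns a list of dicts, best first, with "confidence" (0 to 1); they miss things now and then, are a little off and sometimes report something else, mostly with a low value. They report only what shows in the picture. A call takes as long as a camera call. They do not tell look-alikes from the thing itself.
- finder.find_in(camera, target): "bbox" ([left, top, width, height] in pixels, round what is visible of it).
- finder.place_of(camera, target): "location" ([column, row] in pixels: a listed point, or the origin of a listed thing).
The state is a dict: "t": time; "q": joint angles; "joint_vel": joint speeds; "joint_torque": joint torques, N m; "eef_pos": TCP position; "tool_rot": TCP orientation; "contact_force": force on the tool from outside, world axes, zero at the start; "torque": the same for the moment, N m; "gripper_width": opening from 0.0 (shut) to 1.0 (fully open).
Only numpy, scipy, OpenCV 4.12 (cv2) and the standard library are available. Lean on these libraries where they do the work, as an engineer would, in place of code of your own. Each camera call takes 0.05 s, during which the arm holds its last target. There are 200 camera calls.

## Working session

There is one attempt and no reset: what is moved stays moved. The work goes in short steps, Python scripts to look and compute and a tool call to move; the robot and the scene stay as the last step left them, time stands still between calls to the robot, and variables do not carry over. Pictures are saved under pics/ and viewed, about 8 in all and at most 12, crops included, and the job is handed in when it is done.

Besides the shell and the picture viewer there is one more tool, called after "Call:" as a command line: name --argument value ..., lists and objects as JSON in quotes. jog_arm: Moves the arm, as the interface text tells. Shift numbers are shares of 20 cm and turn numbers shares of 180 degrees, none past 1 either way. Its arguments: {"type":"object","properties":{"plan":{"type":"array","items":{"type":"object","properties":{"x":{"type":"number","minimum":-1,"maximum":1},"y":{"type":"number","minimum":-1,"maximum":1},"z":{"type":"number","minimum":-1,"maximum":1},"wx":{"type":"number","minimum":-1,"maximum":1},"wy":{"type":"number","minimum":-1,"maximum":1},"wz":{"type":"number","minimum":-1,"maximum":1}}}},"hand":{"type":"number"},"grip_force":{"type":"number"}},"required":["plan"]}

```bash
ls; mkdir -p pics; cat > h.py <<'E'
import numpy as np, cv2
from scipy.spatial.transform import Rotation as R
from station import monitor, cams, bot, finder
def ray(cal,px):
    u=(px[0]-cal['cx'])/cal['fx']; v=(px[1]-cal['cy'])/cal['fy']
    if cal.get('fish'):
        r=np.hypot(u,v); s=np.sinc(r/np.pi)  # sin r / r
        d=np.array([u*s,v*s,np.cos(r)])
    else: d=np.array([u,v,1.])
    E=np.array(cal['extrinsics']); Rm=E[:3,:3]
    return -Rm.T@E[:3,3], Rm.T@d
def cal(n):
    c=dict(cams.get_calibration(n)); c['fish']=(n=='wrist'); return c
def onz(c,px,z):
    o,d=ray(c,px); return o+d*(z-o[2])/d[2]
def proj(c,p):
    E=np.array(c['extrinsics']); q=E[:3,:3]@np.array(p)+E[:3,3]
    if c['fish']:
        h=np.hypot(q[0],q[1]); k=np.arctan2(q[2]*0+h,q[2])/max(h,1e-9); q=np.array([q[0]*k,q[1]*k,1])
    return np.array([c['fx']*q[0]/q[2]+c['cx'],c['fy']*q[1]/q[2]+c['cy']])
def save(n,img): cv2.imwrite('pics/'+n,np.ascontiguousarray(img[:,:,::-1]))
def togo(pw,rot=None):
    "world target TCP -> tool frame units"
    o=monitor.get_obs(); q=o['tool_rot']; Rt=R.from_quat([q[1],q[2],q[3],q[0]])
    return np.round(Rt.inv().apply(np.array(pw)-o['eef_pos'])/0.2,4)
def rot():
    q=monitor.get_obs()['tool_rot']; return R.from_quat([q[1],q[2],q[3],q[0]])
E
python3 - <<'E'
from h import *
Z=dict(cell=0,cell_rim=.046,cartridge=0,disc=0,collar=0,collar_top=.042,cheese_wedge=0,cheese_block=0,pickle_jar=0,bowl=0)
for n in ['top','scene']:
    im=cams.read_camera(n); save(n+'0.png',im); c=cal(n)
    print(n,np.round(ray(c,(320,240)),2).tolist())
    for t,z in Z.items():
        print(t,[(round(r['confidence'],2),np.round(r['location']).tolist(),np.round(onz(c,r['location'],z)[:2],3).tolist()) for r in finder.place_of(n,t)[:5]])
o=monitor.get_obs();print(o['t'],o['eef_pos'],rot().as_matrix().round(3).tolist(),o['contact_force'])
E
```

```text
pics
top [[0.47, 0.05, 1.13], [0.12, 0.01, -0.99]]
cell [(0.86, [368.0, 258.0], [0.564, -0.039])]
cell_rim [(0.56, [371.0, 260.0], [0.555, -0.042]), (0.54, [174.0, 230.0], [0.623, 0.381])]
cartridge [(0.56, [252.0, 275.0], [0.528, 0.217]), (0.49, [235.0, 259.0], [0.564, 0.258]), (0.47, [239.0, 306.0], [0.46, 0.246]), (0.43, [277.0, 299.0], [0.475, 0.163])]
disc [(0.5, [265.0, 238.0], [0.61, 0.19])]
collar [(0.97, [485.0, 296.0], [0.479, -0.294])]
collar_top [(0.85, [484.0, 292.0], [0.486, -0.279])]
cheese_wedge [(0.62, [490.0, 294.0], [0.484, -0.306]), (0.25, [175.0, 231.0], [0.629, 0.393])]
cheese_block [(0.68, [445.0, 185.0], [0.729, -0.216])]
pickle_jar [(0.82, [177.0, 227.0], [0.637, 0.388])]
bowl [(0.71, [187.0, 313.0], [0.446, 0.361])]
scene [[1.17, 0.35, 0.57], [-0.7, -0.34, -0.63]]
cell [(0.97, [282.0, 232.0], [0.548, -0.05]), (0.65, [207.0, 196.0], [0.498, -0.278])]
cell_rim [(0.93, [278.0, 219.0], [0.563, -0.045])]
cartridge [(0.59, [429.0, 281.0], [0.563, 0.266]), (0.56, [430.0, 245.0], [0.462, 0.241]), (0.51, [387.0, 238.0], [0.476, 0.157])]
disc [(0.63, [380.0, 287.0], [0.614, 0.191])]
collar [(0.71, [207.0, 193.0], [0.488, -0.287]), (0.61, [159.0, 261.0], [0.727, -0.223])]
collar_top [(0.75, [209.0, 176.0], [0.478, -0.28]), (0.22, [280.0, 233.0], [0.598, -0.023])]
cheese_wedge [(0.61, [272.0, 308.0], [0.739, 0.04]), (0.17, [208.0, 195.0], [0.495, -0.278])]
cheese_block [(0.98, [162.0, 263.0], [0.729, -0.214])]
pickle_jar [(0.95, [492.0, 334.0], [0.64, 0.389])]
bowl [(0.58, [490.0, 260.0], [0.457, 0.358])]
1.1 [ 0.15900427 -0.65602064  0.23131313] [[0.972, 0.236, 0.0], [0.236, -0.972, -0.0], [0.0, 0.0, -1.0]] [ 0.05288213 -0.14031786  0.61618856]
```

View pics/top0.png

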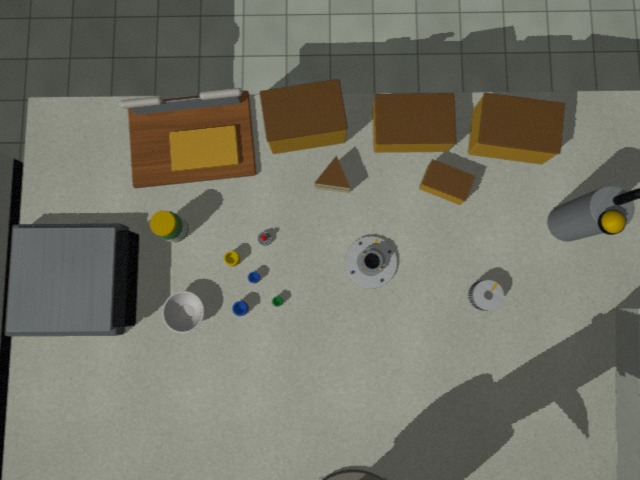

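View pics/scene0.png

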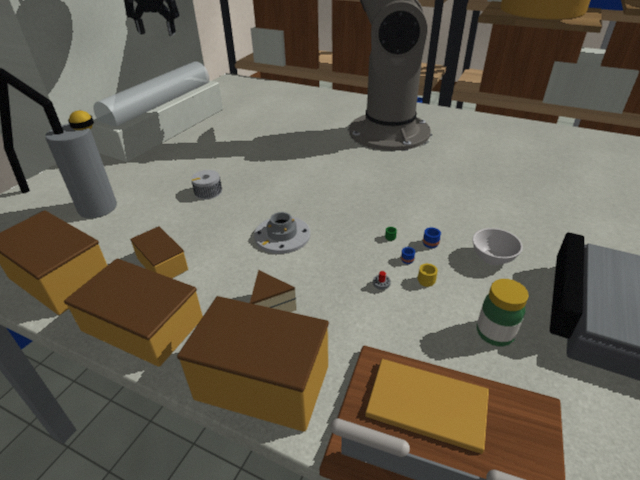

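The top view shows the large blue cartridge at (240,308), the small blue decoy at (254,277) and the red-knobbed disc at (265,238). The cell is at (371,260) and the collar at (487,294). The scene view agrees. I'll move over to the cell and look with the wrist camera.

Call:
jog_arm --plan '[{"x":0.88,"y":-0.83},{"x":0.88,"y":-0.83},{"x":0.88,"y":-0.83},{"x":0.88,"y":-0.83},{"x":0.88,"y":-0.83},{"x":0.88,"y":-0.83},{"x":0.88,"y":-0.83}]' --hand 1

```text
invalid input at $.plan[0]: expected keys x, y, z, wx, wy, wz
```

Call:
jog_arm --plan '[{"x":0.88,"y":-0.83},{"x":0.88,"y":-0.83},{"x":0.88,"y":-0.83},{"x":0.88,"y":-0.83},{"x":0.88,"y":-0.83},{"x":0.88,"y":-0.83},{"x":0.88,"y":-0.83}]'

```text
invalid input at $.plan[0]: expected keys x, y, z, wx, wy, wz
```

Call:
jog_arm --plan '[{"x":0.88,"y":-0.83},{"x":0.88,"y":-0.83},{"x":0.88,"y":-0.83},{"x":0.88,"y":-0.83},{"x":0.88,"y":-0.83},{"x":0.88,"y":-0.83},{"x":0.88,"y":-0.83}]'

```text
invalid input at $.plan[0]: expected keys x, y, z, wx, wy, wz
```

```bash
python3 - <<'E'
from h import *
c=cal('wrist'); im=cams.read_camera('wrist'); save('w1.png',im)
o=monitor.get_obs();print(o['t'],o['eef_pos'],c['fx'],c['cx'],c['cy'],ray(c,(c['cx'],c['cy'])))
for t,z in dict(cell=0,cell_rim=.046,cell_pins=.036,collar_top=.042,disc=0,cartridge=0).items():
    print(t,[(round(r['confidence'],2),np.round(r['location']).tolist(),np.round(onz(c,r['location'],z)[:2],4).tolist()) for r in finder.place_of('wrist',t)[:5]])
E
```

```text
1.15 [ 0.15900848 -0.65600756  0.23131879] 371.64829954431775 322.79559725612086 240.72613538796173 (array([ 0.23624619, -0.63699045,  0.37385723]), array([-0.29955829, -0.07228911, -0.95133544]))
cell []
cell_rim []
cell_pins []
collar_top []
disc []
cartridge []
```

View pics/w1.png

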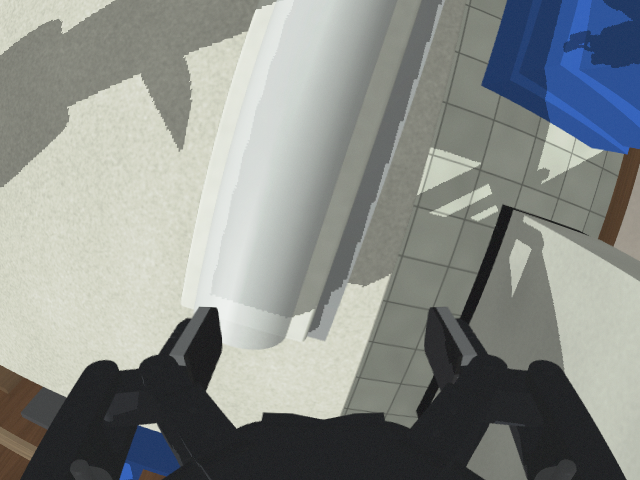

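The call was refused because every row needs all six keys. The picture shows only the roll under the start pose and the fingers along the bottom edge, so I'll send the moves again.

Call:
jog_arm --plan '[{"x":0.88,"y":-0.83,"z":0,"wx":0,"wy":0,"wz":0},{"x":0.88,"y":-0.83,"z":0,"wx":0,"wy":0,"wz":0},{"x":0.88,"y":-0.83,"z":0,"wx":0,"wy":0,"wz":0},{"x":0.88,"y":-0.83,"z":0,"wx":0,"wy":0,"wz":0},{"x":0.88,"y":-0.83,"z":0,"wx":0,"wy":0,"wz":0},{"x":0.88,"y":-0.83,"z":0,"wx":0,"wy":0,"wz":0},{"x":0.88,"y":-0.83,"z":0,"wx":0,"wy":0,"wz":0}]' --hand 1

```text
t: 2.03
eef_pos: [0.2963, -0.4468, 0.2316]
tool_rot: [-0.001, 0.992, 0.124, 0.001]
contact_force: [-0.2, -0.0, 0.3]
gripper_width: 0.999
```

Call:
jog_arm --plan '[{"x":0.88,"y":-0.83,"z":0,"wx":0,"wy":0,"wz":0},{"x":0.88,"y":-0.83,"z":0,"wx":0,"wy":0,"wz":0},{"x":0.88,"y":-0.83,"z":0,"wx":0,"wy":0,"wz":0},{"x":0.88,"y":-0.83,"z":0,"wx":0,"wy":0,"wz":0},{"x":0.88,"y":-0.83,"z":0,"wx":0,"wy":0,"wz":0},{"x":0.88,"y":-0.83,"z":0,"wx":0,"wy":0,"wz":0},{"x":0.88,"y":-0.83,"z":0,"wx":0,"wy":0,"wz":0}]'

```text
t: 2.62
eef_pos: [0.4311, -0.2349, 0.2332]
tool_rot: [-0.002, 0.992, 0.129, 0.003]
contact_force: [-0.7, 0.9, 0.6]
gripper_width: 1.002
```

```bash
cat >> h.py <<'E'
def look(name,Z):
    c=cal('wrist'); im=cams.read_camera('wrist'); save(name,im)
    o=monitor.get_obs();print(round(o['t'],2),np.round(o['eef_pos'],4),np.round(o['contact_force'],1),round(o['gripper_width'],3))
    for t,z in Z.items():
        print(t,[(round(r['confidence'],2),np.round(r['location']).tolist(),np.round(onz(c,r['location'],z)[:2],4).tolist()) for r in finder.place_of('wrist',t)[:5]])
    return c,im
E
python3 - <<'E'
from h import *
look('w2.png',dict(cell=0,cell_rim=.046,cell_pins=.036,collar=0,collar_top=.042))
print(rot().as_matrix().round(3).tolist())
E
```

```text
2.67 [ 0.4289 -0.2387  0.2329] [-0.3 -0.7 -0.2] 0.999
cell [(0.57, [181.0, 52.0], [0.5527, -0.0485])]
cell_rim [(0.93, [158.0, 38.0], [0.5578, -0.0419])]
cell_pins [(0.69, [163.0, 42.0], [0.5564, -0.0423])]
collar [(0.88, [386.0, 171.0], [0.4808, -0.2869])]
collar_top [(0.58, [396.0, 174.0], [0.4833, -0.2891])]
[[0.97, 0.242, 0.002], [0.242, -0.97, 0.002], [0.002, -0.002, -1.0]]
```

Call:
jog_arm --plan '[{"x":0.59,"y":-0.88,"z":0,"wx":0,"wy":0,"wz":0},{"x":0.59,"y":-0.88,"z":0,"wx":0,"wy":0,"wz":0},{"x":0.59,"y":-0.88,"z":0,"wx":0,"wy":0,"wz":0},{"x":0.59,"y":-0.88,"z":0,"wx":0,"wy":0,"wz":0},{"x":0.59,"y":-0.88,"z":0,"wx":0,"wy":0,"wz":0},{"x":0.59,"y":-0.88,"z":0,"wx":0,"wy":0,"wz":0},{"x":0.59,"y":-0.88,"z":0,"wx":0,"wy":0,"wz":0},{"x":0.59,"y":-0.88,"z":0,"wx":0,"wy":0,"wz":0}]'

```text
t: 3.58
eef_pos: [0.4967, -0.0466, 0.2327]
tool_rot: [-0.001, 0.993, 0.121, 0.001]
contact_force: [-0.7, 0.3, 0.1]
gripper_width: 1.002
```

```bash
python3 - <<'E'
from h import *
c,im=look('w3.png',dict(cell=0,cell_rim=.046,cell_pins=.036))
p=proj(c,(.557,-.042,.036)).astype(int);print(p)
x0,y0=max(p[0]-70,0),max(p[1]-70,0)
save('w3c.png',cv2.resize(im[y0:y0+140,x0:x0+140],(560,560),interpolation=cv2.INTER_CUBIC));print(x0,y0)
print(togo((.461,.244,.231)))
E
```

```text
3.63 [ 0.4965 -0.0473  0.2326] [ 0.4 -0.1 -0.7] 1.002
cell [(0.66, [338.0, 147.0], [0.555, -0.0467])]
cell_rim [(0.82, [334.0, 146.0], [0.5576, -0.0414])]
cell_pins [(0.8, [335.0, 150.0], [0.5538, -0.0434])]
[334 146]
264 76
[ 0.175  -1.4555  0.0113]
```

View pics/w3c.png

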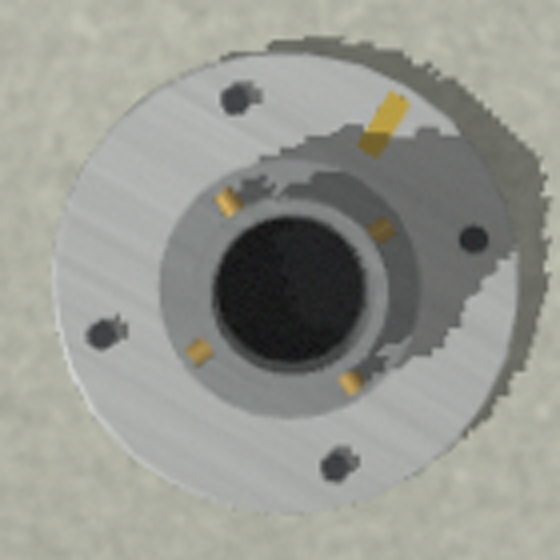

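The crop shows the cell with its dark pocket. The brass pins are at crop pixels (229,202), (381,230), (350,383) and (199,352), and the yellow bar is at (384,125). Next I go to the cartridge.

Call:
jog_arm --plan '[{"x":0.09,"y":-0.73,"z":0,"wx":0,"wy":0,"wz":0},{"x":0.09,"y":-0.73,"z":0,"wx":0,"wy":0,"wz":0},{"x":0.09,"y":-0.73,"z":0,"wx":0,"wy":0,"wz":0},{"x":0.09,"y":-0.73,"z":0,"wx":0,"wy":0,"wz":0},{"x":0.09,"y":-0.73,"z":0,"wx":0,"wy":0,"wz":0}]'

```text
t: 4.2
eef_pos: [0.4783, 0.1038, 0.2335]
tool_rot: [-0.002, 0.992, 0.124, 0.001]
contact_force: [0.2, 0.0, -0.1]
gripper_width: 0.998
```

Call:
jog_arm --plan '[{"x":0.09,"y":-0.75,"z":0,"wx":0,"wy":0,"wz":0},{"x":0.09,"y":-0.75,"z":0,"wx":0,"wy":0,"wz":0},{"x":0.09,"y":-0.75,"z":0,"wx":0,"wy":0,"wz":0},{"x":0.09,"y":-0.75,"z":0,"wx":0,"wy":0,"wz":0},{"x":0.09,"y":-0.75,"z":0,"wx":0,"wy":0,"wz":0},{"x":0.09,"y":-0.75,"z":0,"wx":0,"wy":0,"wz":0}]'

```text
t: 4.7
eef_pos: [0.459, 0.254, 0.234]
tool_rot: [-0.002, 0.992, 0.124, 0.001]
contact_force: [0.3, -0.6, -0.3]
gripper_width: 1.0
```

```bash
python3 - <<'E'
from h import *
c,im=look('w4.png',dict(cartridge=0,disc=0))
# blue blobs
hsv=cv2.cvtColor(im,cv2.COLOR_RGB2HSV); m=cv2.inRange(hsv,(105,120,40),(130,255,255))
n,l,s,ct=cv2.connectedComponentsWithStats(m)
for i in range(1,n):
    if s[i,4]>60: print(s[i],onz(c,ct[i],.025)[:2].round(4))
# pins: wrist pose at w3 = translation of current pose
o=monitor.get_obs(); E=np.array(c['extrinsics']).copy()
sh=np.array([.4966,-.047,.2326])-o['eef_pos']; E[:3,3]-=E[:3,:3]@sh; c3=dict(c,extrinsics=E)
P=np.array([onz(c3,(264+u/4,76+v/4),.0335)[:2] for u,v in [(229,202),(381,230),(350,383),(199,352)]])
C=P.mean(0); b=onz(c3,(264+384/4,76+125/4),.01)[:2]
print('cell',C,'pins',np.arctan2(*(P-C).T[::-1]).round(3),np.hypot(*(P-C).T).round(4),'bar',np.arctan2(*(b-C)[::-1]))
print(rot().as_matrix().round(3).tolist())
E
```

```text
4.75 [0.4595 0.2522 0.2338] [0.7 0.1 0. ] 1.001
cartridge [(0.81, [379.0, 151.0], [0.5246, 0.2131]), (0.73, [335.0, 207.0], [0.4571, 0.2416]), (0.69, [409.0, 215.0], [0.4686, 0.1633]), (0.57, [345.0, 98.0], [0.5675, 0.2605])]
disc [(0.8, [423.0, 81.0], [0.6078, 0.1888])]
[369 142  26  26 525] [0.5232 0.2141]
[320 197  33  34 889] [0.4561 0.2412]
cell [ 0.55426426 -0.0409498 ] pins [ 0.842 -0.711 -2.306  2.412] [0.0249 0.0253 0.0253 0.0251] bar -0.28074523437607235
[[0.97, 0.242, 0.002], [0.242, -0.97, 0.002], [0.003, -0.002, -1.0]]
```

View pics/w4.png

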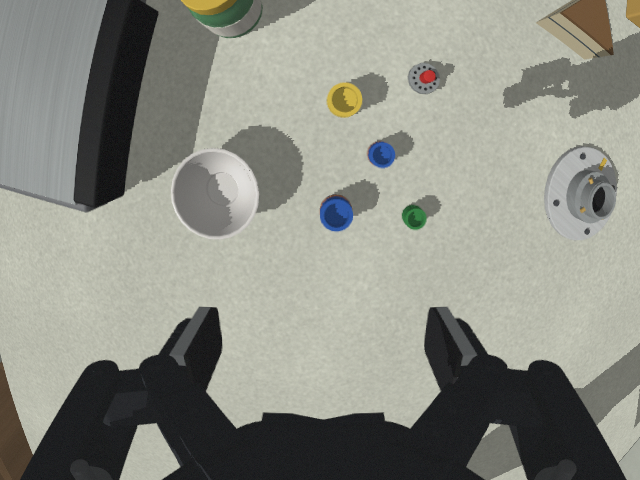

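The picture shows the large blue cartridge at (336,214), the decoys around it, the disc at (424,77) and the bowl at (215,194). The pins come out 0.445 rad clockwise of the bar, which is within the stated range. I'll descend towards the cartridge with the jaws partly closed.

Call:
jog_arm --plan '[{"x":-0.02,"y":0.047,"z":0.72,"wx":0,"wy":0,"wz":0},{"x":-0.02,"y":0.047,"z":0.72,"wx":0,"wy":0,"wz":0},{"x":-0.02,"y":0.047,"z":0.72,"wx":0,"wy":0,"wz":0},{"x":-0.02,"y":0.047,"z":0.72,"wx":0,"wy":0,"wz":0},{"x":-0.02,"y":0.047,"z":0.72,"wx":0,"wy":0,"wz":0},{"x":-0.02,"y":0.047,"z":0.72,"wx":0,"wy":0,"wz":0}]' --hand 0.4 --grip_force 30

```text
t: 5.35
eef_pos: [0.4587, 0.2395, 0.0894]
tool_rot: [-0.0, 0.993, 0.121, 0.0]
contact_force: [-0.5, 0.7, 0.8]
gripper_width: 0.697
```

```bash
cat >> h.py <<'E'
def ring(c,im,lo,hi,z,near,rad):
    "ellipse fit of the convex hull of the colour blob near a world point; outline taken at height z"
    hsv=cv2.cvtColor(im,cv2.COLOR_RGB2HSV); m=cv2.inRange(hsv,lo,hi)
    cs,_=cv2.findContours(m,cv2.RETR_EXTERNAL,cv2.CHAIN_APPROX_NONE)
    for k in cs:
        if cv2.contourArea(k)<60: continue
        h=cv2.convexHull(k)[:,0,:].astype(float)
        (u,v),r=cv2.minEnclosingCircle(h.astype(np.float32))
        W=np.array([onz(c,p,z)[:2] for p in h]); (x,y),rr=cv2.minEnclosingCircle((W*1000).astype(np.float32))
        if np.hypot(x/1000-near[0],y/1000-near[1])<rad: print('ring',np.round((u,v,r)),'world mm',round(x,1),round(y,1),'r',round(rr,1))
E
python3 - <<'E'
from h import *
c,im=look('w5.png',dict(cartridge=0))
ring(c,im,(105,120,40),(130,255,255),.03,(.458,.242),.04)
print(togo((.458,.242,.017)),rot().as_matrix().round(4)[:,2])
E
```

```text
5.4 [0.4596 0.2408 0.0908] [0.9 0.6 0.1] 0.705
cartridge [(0.9, [319.0, 248.0], [0.4575, 0.242]), (0.76, [433.0, 258.0], [0.4688, 0.1647]), (0.75, [330.0, 77.0], [0.5657, 0.2616]), (0.68, [387.0, 161.0], [0.5236, 0.2146])]
ring [320. 263.  29.] world mm 458.2 241.3 r 17.9
[-0.0115 -0.0041  0.3725] [ 0.0046  0.0037 -1.    ]
```

View pics/w5.png

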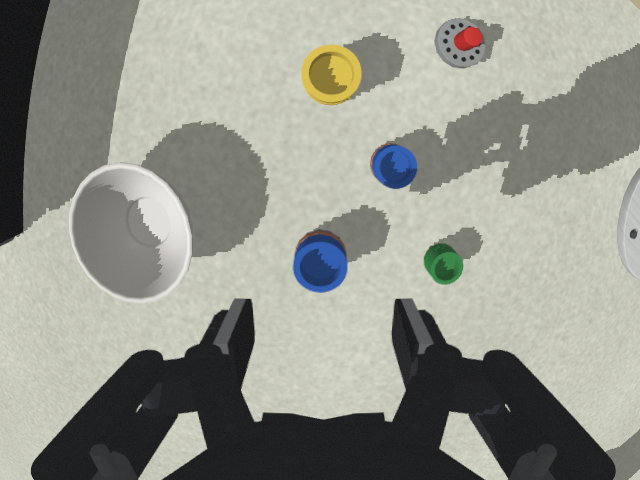

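The cartridge sits between the jaws at pixel (320,263), and both estimates give about (0.458, 0.242). I'll lower, grip and lift.

Call:
jog_arm --plan '[{"x":-0.008,"y":-0.005,"z":0.2,"wx":0,"wy":0,"wz":0},{"x":-0.008,"y":-0.005,"z":0.3,"wx":0,"wy":0,"wz":0},{"x":-0.008,"y":-0.005,"z":0.365,"wx":0,"wy":0,"wz":0},{"x":-0.008,"y":-0.005,"z":0.37,"wx":0,"wy":0,"wz":0},{"x":-0.008,"y":-0.005,"z":0.37,"wx":0,"wy":0,"wz":0}]'

```text
t: 5.87
eef_pos: [0.4596, 0.2429, 0.0188]
tool_rot: [-0.002, 0.993, 0.121, 0.003]
contact_force: [-0.5, -0.4, 0.7]
gripper_width: 0.703
```

Call:
jog_arm --plan '[{"x":0,"y":0,"z":0,"wx":0,"wy":0,"wz":0},{"x":0,"y":0,"z":0,"wx":0,"wy":0,"wz":0},{"x":0,"y":0,"z":0,"wx":0,"wy":0,"wz":0},{"x":0,"y":0,"z":0,"wx":0,"wy":0,"wz":0},{"x":0,"y":0,"z":0,"wx":0,"wy":0,"wz":0},{"x":0,"y":0,"z":0,"wx":0,"wy":0,"wz":0},{"x":0,"y":0,"z":0,"wx":0,"wy":0,"wz":0},{"x":0,"y":0,"z":0,"wx":0,"wy":0,"wz":0}]' --hand -1 --grip_force 30

```text
t: 6.53
eef_pos: [0.4611, 0.2437, 0.0207]
tool_rot: [-0.002, 0.993, 0.121, 0.005]
contact_force: [-1.4, -0.9, 8.7]
gripper_width: 0.36
```

```bash
python3 - <<'E'
from h import *
c,im=look('w6.png',{})
ring(c,im,(105,120,40),(130,255,255),.03,(.458,.242),.04)
print(rot().as_matrix().round(4).tolist())
E
```

```text
6.58 [0.4611 0.2436 0.0207] [-1.  -0.3  7.5] 0.359
ring [322. 327.  40.] world mm 459.0 243.4 r 19.1
[[0.9707, 0.2399, 0.0096], [0.2399, -0.9708, 0.006], [0.0108, -0.0035, -0.9999]]
```

Call:
jog_arm --plan '[{"x":0,"y":0,"z":-0.2,"wx":0,"wy":0,"wz":0},{"x":0,"y":0,"z":-0.4,"wx":0,"wy":0,"wz":0},{"x":0,"y":0,"z":-0.5,"wx":0,"wy":0,"wz":0},{"x":0,"y":0,"z":-0.5,"wx":0,"wy":0,"wz":0}]'

```text
t: 6.92
eef_pos: [0.4631, 0.2451, 0.1264]
tool_rot: [-0.004, 0.993, 0.121, 0.01]
contact_force: [0.5, 0.3, -0.9]
gripper_width: 0.357
```

```bash
python3 - <<'E'
from h import *
o=monitor.get_obs(); print(o['eef_pos'],o['contact_force'],o['gripper_width'],rot().as_matrix().round(4).tolist())
c,im=look('w7.png',{})
ring(c,im,(105,120,40),(130,255,255),o['eef_pos'][2]+.012,(.458,.242),.04)
print(togo((.5565,-.042,.12)))
E
```

```text
[0.46313154 0.24511288 0.12636071] [ 0.49388714  0.34145113 -0.85255717] 0.3565104008899137 [[0.9707, 0.2397, 0.0184], [0.2396, -0.9708, 0.0105], [0.0203, -0.0058, -0.9998]]
6.97 [0.462  0.2441 0.124 ] [ 0.5  1.  -1.5] 0.357
ring [323. 327.  40.] world mm 462.5 245.5 r 18.6
[0.1158 1.5019 0.0148]
```

```bash
cat >> h.py <<'E'
def go(pw,yaw=None):
    "tool-frame units to a levelled pose; yaw = world angle of tool x"
    Rc=rot(); m=Rc.as_matrix()
    if yaw is None: yaw=np.arctan2(m[1,0],m[0,0])
    Rt=R.from_matrix([[np.cos(yaw),np.sin(yaw),0],[np.sin(yaw),-np.cos(yaw),0],[0,0,-1]])
    print('go xyz',togo(pw).tolist(),'w',((Rc.inv()*Rt).as_rotvec()/np.pi).round(4).tolist(),'yaw',round(yaw,4))
E
python3 -c "
from h import *
go((.5565,-.042,.12))"
```

```text
go xyz [0.1158, 1.5019, 0.0148] w [-0.0015, -0.0055, 0.0] yaw 0.2417
```

Call:
jog_arm --plan '[{"x":0.06,"y":0.75,"z":0.01,"wx":-0.0015,"wy":-0.0055,"wz":0},{"x":0.06,"y":0.75,"z":0.01,"wx":-0.0015,"wy":-0.0055,"wz":0},{"x":0.06,"y":0.75,"z":0.01,"wx":-0.0015,"wy":-0.0055,"wz":0},{"x":0.06,"y":0.75,"z":0.01,"wx":-0.0015,"wy":-0.0055,"wz":0},{"x":0.06,"y":0.75,"z":0.01,"wx":-0.0015,"wy":-0.0055,"wz":0},{"x":0.06,"y":0.75,"z":0.01,"wx":-0.0015,"wy":-0.0055,"wz":0}]'

```text
t: 7.47
eef_pos: [0.5094, 0.0992, 0.1205]
tool_rot: [0.0, 0.993, 0.119, -0.001]
contact_force: [-0.8, 0.8, -1.1]
gripper_width: 0.36
```

Call:
jog_arm --plan '[{"x":0.06,"y":0.73,"z":0,"wx":0,"wy":0,"wz":0},{"x":0.06,"y":0.73,"z":0,"wx":0,"wy":0,"wz":0},{"x":0.06,"y":0.73,"z":0,"wx":0,"wy":0,"wz":0},{"x":0.06,"y":0.73,"z":0,"wx":0,"wy":0,"wz":0},{"x":0.06,"y":0.73,"z":0,"wx":0,"wy":0,"wz":0},{"x":0.06,"y":0.73,"z":0,"wx":0,"wy":0,"wz":0},{"x":0.06,"y":0.73,"z":0,"wx":0,"wy":0,"wz":0}]'

```text
t: 8.05
eef_pos: [0.5549, -0.0374, 0.1202]
tool_rot: [-0.0, 0.993, 0.12, -0.001]
contact_force: [-0.3, -0.0, -1.1]
gripper_width: 0.357
```

```bash
python3 - <<'E'
from h import *
c,im=look('w8.png',dict(cell=0,cell_rim=.046,cell_pins=.036))
o=monitor.get_obs()
ring(c,im,(105,120,40),(130,255,255),o['eef_pos'][2]+.012,o['eef_pos'],.04)
go((.5565,-.042,.08)); print(rot().as_matrix().round(4)[:,2])
E
```

```text
8.1 [ 0.5549 -0.037   0.1203] [ 0.  -0.  -0.5] 0.358
cell [(0.59, [332.0, 234.0], [0.5555, -0.0437])]
cell_rim [(0.88, [333.0, 257.0], [0.5548, -0.0434])]
cell_pins [(0.56, [334.0, 254.0], [0.5531, -0.045])]
ring [323. 326.  40.] world mm 554.7 -37.0 r 18.8
go xyz [0.002, 0.0217, 0.2029] w [-0.0, 0.0006, -0.0] yaw 0.2408
[-1.7e-03 -3.0e-04 -1.0e+00]
```

View pics/w8.png

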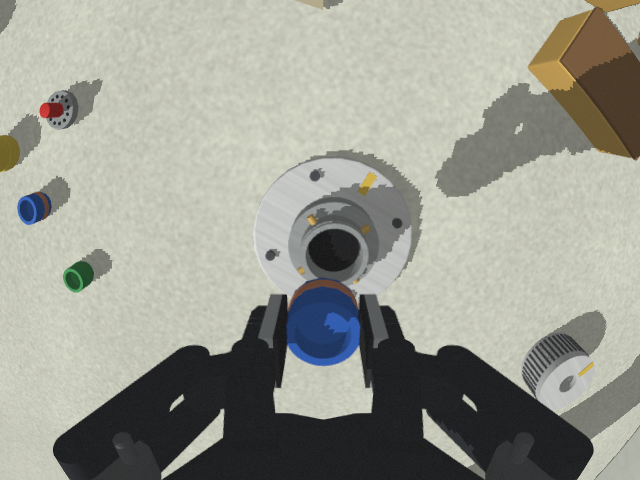

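The cartridge is in the jaws, centred at (323,326). The dark pocket is at about (333,250). I'll fit its rim.

```bash
cat >> h.py <<'E'
def pocket(c,im,guess=(.556,-.042,.046)):
    g=cv2.cvtColor(im,cv2.COLOR_RGB2GRAY); u,v=proj(c,guess).astype(int)
    n,l,s,ct=cv2.connectedComponentsWithStats((g<75).astype(np.uint8),connectivity=4)
    m=(l==l[v,u]).astype(np.uint8); print('pix',s[l[v,u]])
    k=max(cv2.findContours(m,cv2.RETR_EXTERNAL,cv2.CHAIN_APPROX_NONE)[0],key=len)[:,0,:]
    W=np.array([onz(c,p,.046)[:2] for p in cv2.convexHull(k)[:,0,:]])*1000
    print('pocket',np.round(cv2.fitEllipse(W.astype(np.float32)),1) if 0 else [np.round(e,1) for e in cv2.fitEllipse(W.astype(np.float32))])
E
python3 - <<'E'
from h import *
c=cal('wrist'); im=cv2.imread('pics/w8.png')[:,:,::-1]
im=np.ascontiguousarray(im); print(im[250,333],im[250,365],im[270,333]); pocket(c,im)
E
```

```text
[28 29 29] [144 149 148] [26 27 28]
pix [ 308  229   52   43 1731]
pocket [array([559.4, -43.3]), array([28. , 31.9]), np.float64(15.1)]
```

```bash
cat >> h.py <<'E'
from scipy.optimize import brute,fmin
from scipy.ndimage import map_coordinates
T=np.linspace(0,2*np.pi,180,endpoint=False)
def circfit(c,im,circles,guess,span=.006,mask=None):
    "xy maximising the image gradient across the projected circles (r,z)"
    g=cv2.GaussianBlur(cv2.cvtColor(im,cv2.COLOR_RGB2GRAY).astype(float),(0,0),1.0)
    if mask is not None: g=np.where(mask,np.nan,g)
    E=np.array(c['extrinsics'])
    def P(x,y,r,z):
        w=np.stack([x+r*np.cos(T),y+r*np.sin(T),0*T+z]); q=E[:3,:3]@w+E[:3,3:]
        h=np.hypot(q[0],q[1]); k=np.arctan2(h,q[2])/h if c['fish'] else 1/q[2]
        return c['fx']*q[0]*k+c['cx'],c['fy']*q[1]*k+c['cy']
    def f(p):
        s=0
        for r,z in circles:
            a,b=[map_coordinates(g,(lambda uv:[uv[1],uv[0]])(P(p[0],p[1],r+d,z)),order=1,cval=np.nan) for d in (-.0012,.0012)]
            s-=np.nanmean(np.minimum(abs(a-b),40))
        return s
    p=brute(f,[(guess[0]-span,guess[0]+span),(guess[1]-span,guess[1]+span)],Ns=25,finish=fmin)
    return (p*1000).round(1),round(f(p),1)
def camat(pos,q):
    "wrist calibration for another TCP pose"
    o=monitor.get_obs(); c=cal('wrist'); E=np.array(c['extrinsics'])
    def M(p,r): m=np.eye(4); m[:3,:3]=r.as_matrix(); m[:3,3]=p; return m
    now=M(o['eef_pos'],rot()); then=M(pos,R.from_quat([q[1],q[2],q[3],q[0]]))
    c['extrinsics']=E@now@np.linalg.inv(then); return c
E
python3 - <<'E'
from h import *
ld=lambda n:np.ascontiguousarray(cv2.imread('pics/'+n)[:,:,::-1])
c8=cal('wrist'); c3=camat([.4965,-.0473,.2326],[-.001,.993,.121,.001]); ct=cal('top'); cs=cal('scene')
mk=np.zeros((480,640),bool); mk[275:]=1
sets=dict(base=[(.058,.01)],shoulder=[(.0305,.028)],pocket=[(.018,.046)],all=[(.058,.01),(.0305,.028),(.018,.046)])
for nm,c,im,m in [('w8',c8,ld('w8.png'),mk),('w3',c3,ld('w3.png'),None),('scene',cs,ld('scene0.png'),None),('top',ct,ld('top0.png'),None)]:
    print(nm,{k:circfit(c,im,s,(.556,-.042),mask=m) for k,s in sets.items()})
E
```

```text
w8 {'base': (array([554.2, -44.9]), np.float64(-21.9)), 'shoulder': (array([556.1, -44.4]), np.float64(-29.4)), 'pocket': (array([555. , -43.9]), np.float64(-38.4)), 'all': (array([556.1, -44.1]), np.float64(-88.3))}
w3 {'base': (array([555.2, -43.3]), np.float64(-13.3)), 'shoulder': (array([555.5, -44.5]), np.float64(-23.1)), 'pocket': (array([555.6, -43.8]), np.float64(-40.0)), 'all': (array([555.3, -44. ]), np.float64(-75.1))}
scene {'base': (array([572.4, -43.3]), np.float64(-12.4)), 'shoulder': (array([549.9, -47.8]), np.float64(-10.6)), 'pocket': (array([555.4, -43.7]), np.float64(-17.8)), 'all': (array([556.2, -43.9]), np.float64(-34.2))}
top {'base': (array([561. , -50.3]), np.float64(-8.8)), 'shoulder': (array([554.3, -43.9]), np.float64(-10.2)), 'pocket': (array([554.5, -43.2]), np.float64(-23.8)), 'all': (array([554.4, -43.2]), np.float64(-38.4))}
```

The four views agree on the cell centre at (0.5555, -0.0439). I'll align above the pocket and check.

Call:
jog_arm --plan '[{"x":-0.004,"y":0.035,"z":0.1,"wx":0,"wy":0.0006,"wz":0},{"x":-0.004,"y":0.035,"z":0.2,"wx":0,"wy":0.0006,"wz":0},{"x":-0.004,"y":0.035,"z":0.24,"wx":0,"wy":0.0006,"wz":0},{"x":-0.004,"y":0.035,"z":0.24,"wx":0,"wy":0.0006,"wz":0},{"x":-0.004,"y":0.035,"z":0.24,"wx":0,"wy":0.0006,"wz":0},{"x":-0.004,"y":0.035,"z":0.24,"wx":0,"wy":0.0006,"wz":0}]'

```text
t: 8.75
eef_pos: [0.5567, -0.0442, 0.0735]
tool_rot: [-0.0, 0.993, 0.12, 0.001]
contact_force: [-0.7, -0.0, -1.2]
gripper_width: 0.361
```

```bash
python3 - <<'E'
from h import *
c,im=look('w9.png',{})
o=monitor.get_obs()
ring(c,im,(105,120,40),(130,255,255),o['eef_pos'][2]+.0093,o['eef_pos'],.04)
go((.5556,-.0439,.0505)); print(rot().as_matrix().round(4)[:,2])
E
```

```text
8.8 [ 0.5568 -0.0444  0.0737] [-0.5  0.2 -0.3] 0.355
ring [323. 327.  40.] world mm 554.6 -44.1 r 19.2
go xyz [-0.0055, -0.004, 0.1159] w [0.0001, -0.0006, -0.0] yaw 0.2413
[ 1.9e-03  3.0e-04 -1.0e+00]
```

```bash
python3 - <<'E'
from h import *
ld=lambda n:np.ascontiguousarray(cv2.imread('pics/'+n)[:,:,::-1])
c=cal('wrist'); o=monitor.get_obs(); p=o['eef_pos']
for dz in (.0093,.0115):
  print('held',p.round(4),dz,[circfit(c,ld('w9.png'),k,p) for k in ([(.0165,p[2]+dz)],[(.012,p[2]+dz)],[(.0165,p[2]+dz),(.012,p[2]+dz)])])
c5=camat([.4592,.2402,.0902],[0,.993,.121,0]); print('w5',[circfit(c5,ld('w5.png'),k,(.458,.2415)) for k in ([(.0165,.03)],[(.012,.03)])])
c4=camat([.4595,.2522,.2338],[-.002,.992,.124,.001]); print('w4',[circfit(c4,ld('w4.png'),k,(.458,.2415)) for k in ([(.0165,.03)],[(.012,.03)])])
c6=camat([.4611,.2436,.0207],[-.002,.993,.121,.005]); print('w6',[circfit(c6,ld('w6.png'),k,(.458,.2415)) for k in ([(.0165,.03)],[(.012,.03)])])
s=cal('scene'); t=cal('top'); print([circfit(cc,ld(n),[(.0165,.03),(.012,.03)],(.458,.2415)) for cc,n in((s,'scene0.png'),(t,'top0.png'))])
E
```

```text
held [ 0.5568 -0.0444  0.0737] 0.0093 [(array([550.6, -45.6]), np.float64(-27.9)), (array([550.9, -50. ]), np.float64(-22.2)), (array([551.2, -45.4]), np.float64(-47.3))]
held [ 0.5568 -0.0444  0.0737] 0.0115 [(array([552.2, -45.2]), np.float64(-26.9)), (array([552.2, -49.4]), np.float64(-22.9)), (array([552.7, -44.9]), np.float64(-45.7))]
w5 [(array([455.5, 241.7]), np.float64(-36.1)), (array([451.3, 244.2]), np.float64(-25.0))]
w4 [(array([458.5, 240.3]), np.float64(-36.4)), (array([451.1, 241.3]), np.float64(-23.5))]
w6 [(array([454.8, 242.3]), np.float64(-28.5)), (array([454.5, 237.7]), np.float64(-22.3))]
[(array([455.9, 241.1]), np.float64(-40.6)), (array([455.9, 240.3]), np.float64(-37.2))]
```

The held cartridge sits about 5 mm off the pad centre along -tool x, and the fits agree on that. I'll shift to compensate and check.

Call:
jog_arm --plan '[{"x":0.021,"y":-0.004,"z":0,"wx":0,"wy":-0.0006,"wz":0},{"x":0.021,"y":-0.004,"z":0,"wx":0,"wy":-0.0006,"wz":0},{"x":0.021,"y":-0.004,"z":0,"wx":0,"wy":-0.0006,"wz":0}]'

```text
t: 9.05
eef_pos: [0.5615, -0.0423, 0.0744]
tool_rot: [0.0, 0.993, 0.12, 0.001]
contact_force: [0.1, -0.3, -1.1]
gripper_width: 0.356
```

```bash
python3 - <<'E'
from h import *
c,im=look('w10.png',{})
p=monitor.get_obs()['eef_pos']
for dz in (.0093,.0115): print(dz,circfit(c,im,[(.0165,p[2]+dz)],p-[.005,0,0]))
mk=np.zeros((480,640),bool); mk[285:]=1
print(circfit(c,im,[(.058,.01),(.0305,.028)],(.5555,-.044),mask=mk))
v=im.copy()
for r,z,x,y,col in [(.058,.01,.5555,-.0439,(255,0,0)),(.0305,.028,.5555,-.0439,(255,0,0)),(.022,.044,.5555,-.0439,(255,0,0)),(.0165,p[2]+.0093,p[0]-.0051,p[1]-.0013,(0,255,0)),(.0165,p[2]-.0157,p[0]-.0051,p[1]-.0013,(0,255,0))]:
    pts=np.array([proj(c,(x+r*np.cos(a),y+r*np.sin(a),z)) for a in T]).astype(int); cv2.polylines(v,[pts],True,col,1)
v=v[180:420,200:450]; save('w10o.png',cv2.resize(v,None,fx=2.4,fy=2.4))
s=cams.read_camera('scene'); save('s10.png',s)
cs=cal('scene'); u,w=proj(cs,(.5555,-.044,.06)).astype(int); print(u,w)
save('s10c.png',np.hstack([cv2.resize(s[w-60:w+60,u-60:u+60],(600,600)) ]))
go((.5606,-.0426,.0505)); print(rot().as_matrix().round(4)[:,2])
E
```

```text
9.1 [ 0.5612 -0.0425  0.0742] [ 0.9 -0.3 -1.5] 0.358
0.0093 (array([555.3, -43.6]), np.float64(-27.9))
0.0115 (array([556.8, -43.1]), np.float64(-27.1))
(array([555.8, -43.5]), np.float64(-51.7))
280 211
go xyz [-0.0013, -0.0004, 0.1173] w [0.0001, -0.0001, -0.0] yaw 0.2413
[ 5.e-04 -2.e-04 -1.e+00]
```

View pics/w10o.png

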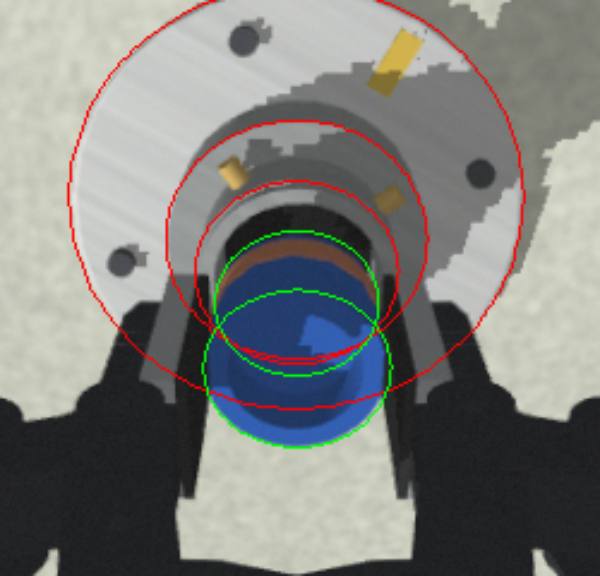

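The overlay matches. The held cartridge outline (green) is concentric with the neck (red) to about 1 mm. Now I insert it.

Call:
jog_arm --plan '[{"x":-0.001,"y":0,"z":0.03,"wx":0,"wy":0,"wz":0},{"x":-0.001,"y":0,"z":0.055,"wx":0,"wy":0,"wz":0},{"x":-0.001,"y":0,"z":0.075,"wx":0,"wy":0,"wz":0},{"x":-0.001,"y":0,"z":0.09,"wx":0,"wy":0,"wz":0},{"x":-0.001,"y":0,"z":0.09,"wx":0,"wy":0,"wz":0},{"x":-0.001,"y":0,"z":0.09,"wx":0,"wy":0,"wz":0}]'

```text
t: 9.65
eef_pos: [0.5604, -0.0426, 0.0556]
tool_rot: [0.0, 0.993, 0.12, -0.0]
contact_force: [-0.3, 0.3, -0.9]
gripper_width: 0.357
```

```bash
python3 - <<'E'
from h import *
o=monitor.get_obs(); print(o['contact_force'].round(1),o['torque'].round(2),o['eef_pos']); go((.5606,-.0426,.0505)); print(rot().as_matrix().round(4)[:,2])
E
```

```text
[-0.3  0.3 -0.9] [ 0.   -0.02  0.03] [ 0.56044271 -0.04262106  0.05559324]
go xyz [0.0008, 0.0001, 0.0255] w [0.0, 0.0001, 0.0] yaw 0.2414
[-2.e-04 -1.e-04 -1.e+00]
```

Call:
jog_arm --plan '[{"x":0,"y":0,"z":0.015,"wx":0,"wy":0,"wz":0},{"x":0,"y":0,"z":0.026,"wx":0,"wy":0,"wz":0},{"x":0,"y":0,"z":0.026,"wx":0,"wy":0,"wz":0},{"x":0,"y":0,"z":0.026,"wx":0,"wy":0,"wz":0}]'

```text
t: 9.98
eef_pos: [0.5607, -0.0426, 0.0508]
tool_rot: [0.0, 0.993, 0.12, 0.0]
contact_force: [-2.2, -0.1, 3.8]
gripper_width: 0.361
```

Call:
jog_arm --plan '[{"x":0,"y":0,"z":0,"wx":0,"wy":0,"wz":0},{"x":0,"y":0,"z":0,"wx":0,"wy":0,"wz":0},{"x":0,"y":0,"z":0,"wx":0,"wy":0,"wz":0},{"x":0,"y":0,"z":0,"wx":0,"wy":0,"wz":0}]' --hand 0.2

```text
t: 10.32
eef_pos: [0.5606, -0.0426, 0.0507]
tool_rot: [0.0, 0.993, 0.12, -0.0]
contact_force: [-0.8, 0.7, 0.6]
gripper_width: 0.598
```

Call:
jog_arm --plan '[{"x":0,"y":0,"z":-0.15,"wx":0,"wy":0,"wz":0},{"x":0,"y":0,"z":-0.35,"wx":0,"wy":0,"wz":0},{"x":0,"y":0,"z":-0.5,"wx":0,"wy":0,"wz":0},{"x":0,"y":0,"z":-0.5,"wx":0,"wy":0,"wz":0}]'

```text
t: 10.65
eef_pos: [0.5646, -0.0422, 0.1568]
tool_rot: [0.001, 0.993, 0.12, 0.005]
contact_force: [1.0, 0.3, -0.7]
gripper_width: 0.601
```

```bash
python3 - <<'E'
from h import *
c,im=look('w11.png',dict(disc=0))
for z in (.058,.060,.062): print(z,circfit(c,im,[(.0165,z)],(.5555,-.044)))
v=im.copy()
for r,z in [(.058,.01),(.0165,.06),(.018,.046)]:
    cv2.polylines(v,[np.array([proj(c,(.5555+r*np.cos(a),-.0439+r*np.sin(a),z)) for a in T]).astype(int)],True,(255,0,0),1)
save('w11o.png',cv2.resize(v[150:390,200:450],None,fx=2.4,fy=2.4))
go((.57,.185,.16)); print(rot().as_matrix().round(4)[:,2])
E
```

```text
10.7 [ 0.5631 -0.0425  0.1541] [ 0.1  0.1 -0.6] 0.604
disc [(0.65, [541.0, 371.0], [0.4556, -0.3303])]
0.058 (array([553.9, -43.5]), np.float64(-29.0))
0.06 (array([554.5, -43.4]), np.float64(-28.5))
0.062 (array([555. , -43.3]), np.float64(-27.9))
go xyz [0.313, -1.0955, -0.0404] w [0.0005, -0.0009, -0.0] yaw 0.2411
[ 3.1e-03 -7.0e-04 -1.0e+00]
```

View pics/w11o.png

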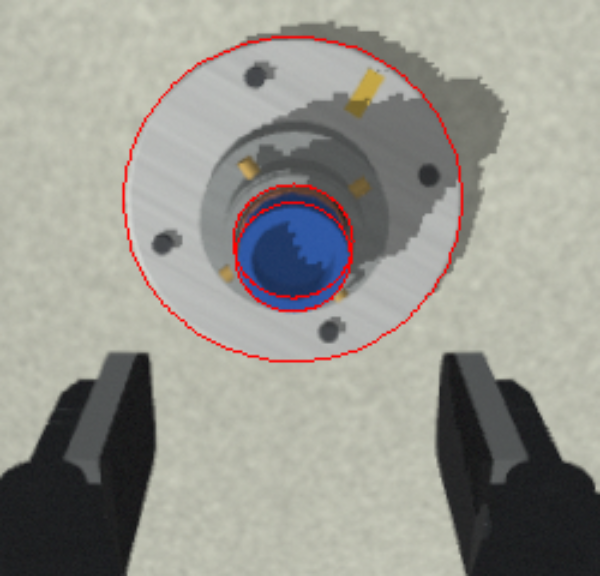

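The cartridge is seated upright in the pocket, centred in the crop at (293,240), with its top at about 60 mm. Next is the disc.

Call:
jog_arm --plan '[{"x":0.25,"y":-0.535,"z":0,"wx":0.0005,"wy":-0.0009,"wz":0},{"x":0.25,"y":-0.535,"z":0,"wx":0.0005,"wy":-0.0009,"wz":0},{"x":0.25,"y":-0.535,"z":0,"wx":0.0005,"wy":-0.0009,"wz":0},{"x":0.25,"y":-0.535,"z":0,"wx":0.0005,"wy":-0.0009,"wz":0},{"x":0.25,"y":-0.535,"z":0,"wx":0.0005,"wy":-0.0009,"wz":0}]' --hand 0

```text
t: 11.17
eef_pos: [0.5835, 0.0761, 0.1505]
tool_rot: [-0.001, 0.992, 0.123, -0.001]
contact_force: [-0.6, -0.2, -0.1]
gripper_width: 0.502
```

Call:
jog_arm --plan '[{"x":0.25,"y":-0.535,"z":0.1,"wx":0,"wy":0,"wz":0},{"x":0.25,"y":-0.535,"z":0.2,"wx":0,"wy":0,"wz":0},{"x":0.25,"y":-0.535,"z":0.2,"wx":0,"wy":0,"wz":0},{"x":0.25,"y":-0.535,"z":0.2,"wx":0,"wy":0,"wz":0},{"x":0.25,"y":-0.535,"z":0.2,"wx":0,"wy":0,"wz":0},{"x":0.25,"y":-0.535,"z":0.2,"wx":0,"wy":0,"wz":0},{"x":0.25,"y":-0.535,"z":0.2,"wx":0,"wy":0,"wz":0}]'

```text
t: 11.75
eef_pos: [0.606, 0.189, 0.1101]
tool_rot: [0.0, 0.993, 0.121, -0.002]
contact_force: [0.5, -0.3, 0.9]
gripper_width: 0.502
```

```bash
python3 - <<'E'
from h import *
ld=lambda n:np.ascontiguousarray(cv2.imread('pics/'+n)[:,:,::-1])
c,im=look('w12.png',dict(disc=0))
c5=camat([.4592,.2402,.0902],[0,.993,.121,0]); c4=camat([.4595,.2522,.2338],[-.002,.992,.124,.001])
for n,cc,i in [('w12',c,im),('w5',c5,ld('w5.png')),('w4',c4,ld('w4.png')),('scene',cal('scene'),ld('scene0.png')),('top',cal('top'),ld('top0.png'))]:
    print(n,circfit(cc,i,[(.016,.014)],(.609,.189),.007),circfit(cc,i,[(.016,.014),(.006,.032)],(.609,.189),.007))
v=im.copy()
for r,z in [(.016,.014),(.006,.032)]:
    cv2.polylines(v,[np.array([proj(c,(.609+r*np.cos(a),.189+r*np.sin(a),z)) for a in T]).astype(int)],True,(0,255,0),1)
save('w12o.png',cv2.resize(v[150:390,200:450],None,fx=2.4,fy=2.4))
go((.609,.189,.016)); print(rot().as_matrix().round(4)[:,2])
E
```

```text
11.8 [0.6063 0.189  0.1105] [-0.1  0.7  0. ] 0.502
disc [(0.91, [319.0, 233.0], [0.6082, 0.1926])]
w12 (array([610.8, 191.4]), np.float64(-34.0)) (array([609.2, 191.6]), np.float64(-62.6))
w5 (array([608.8, 192.5]), np.float64(-31.7)) (array([609.1, 192.3]), np.float64(-51.8))
w4 (array([608.2, 190.4]), np.float64(-28.2)) (array([607.2, 191.8]), np.float64(-47.7))
scene (array([615.6, 192.6]), np.float64(-20.3)) (array([612.4, 191.6]), np.float64(-45.7))
top (array([608.3, 189. ]), np.float64(-14.4)) (array([608.5, 188.5]), np.float64(-23.8))
go xyz [0.0134, 0.0052, 0.4737] w [-0.0001, 0.0007, -0.0] yaw 0.243
[-2.1e-03 -3.0e-04 -1.0e+00]h.py:73: RuntimeWarning: Mean of empty slice
  s-=np.nanmean(np.minimum(abs(a-b),40))
```

View pics/w12o.png

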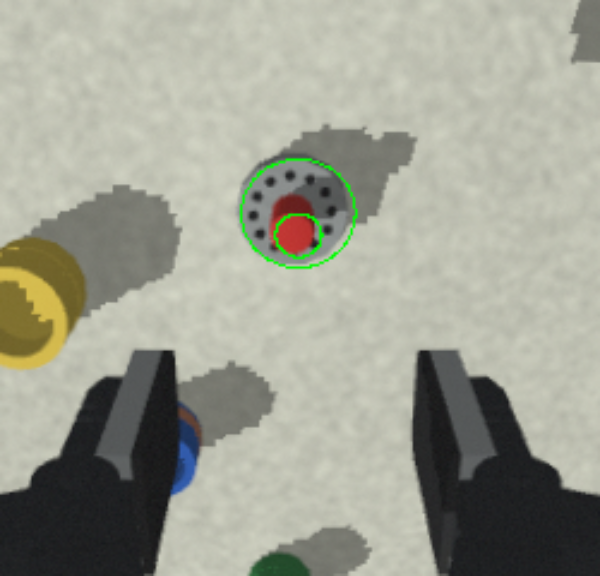

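The disc is between the jaws, flange centre at crop (296,212) and red knob at (294,235). The overlay is about 1.5 mm off, so I'll use (0.6093, 0.1908). I'll lower and grip the knob.

Call:
jog_arm --plan '[{"x":0.017,"y":-0.005,"z":0.2,"wx":0,"wy":0.0007,"wz":0},{"x":0.017,"y":-0.005,"z":0.35,"wx":0,"wy":0.0007,"wz":0},{"x":0.017,"y":-0.005,"z":0.44,"wx":0,"wy":0.0007,"wz":0},{"x":0.017,"y":-0.005,"z":0.46,"wx":0,"wy":0.0007,"wz":0},{"x":0.017,"y":-0.005,"z":0.46,"wx":0,"wy":0.0007,"wz":0},{"x":0.017,"y":-0.005,"z":0.46,"wx":0,"wy":0.0007,"wz":0}]' --hand -0.3

```text
t: 12.35
eef_pos: [0.6102, 0.1908, 0.02]
tool_rot: [-0.0, 0.993, 0.121, 0.001]
contact_force: [-0.0, -0.3, 0.4]
gripper_width: 0.346
```

Call:
jog_arm --plan '[{"x":0,"y":0,"z":0,"wx":0,"wy":0,"wz":0},{"x":0,"y":0,"z":0,"wx":0,"wy":0,"wz":0},{"x":0,"y":0,"z":0,"wx":0,"wy":0,"wz":0},{"x":0,"y":0,"z":0,"wx":0,"wy":0,"wz":0},{"x":0,"y":0,"z":0,"wx":0,"wy":0,"wz":0},{"x":0,"y":0,"z":0,"wx":0,"wy":0,"wz":0}]' --hand -1 --grip_force 30

```text
t: 12.85
eef_pos: [0.6118, 0.1912, 0.0221]
tool_rot: [-0.0, 0.993, 0.121, 0.003]
contact_force: [-0.4, -1.3, 7.3]
gripper_width: 0.119
```

```bash
python3 - <<'E'
from h import *
c,im=look('w13.png',{}); p=monitor.get_obs()['eef_pos']
print(circfit(c,im,[(.016,.014)],(.609,.191),.006),circfit(c,im,[(.006,.032)],(.609,.191),.006))
go(p-[0,0,-.1]); print(rot().as_matrix().round(4)[:,2])
E
```

```text
12.9 [0.6117 0.1912 0.0222] [ 0.5 -0.7  6.9] 0.119
(array([605.1, 197.1]), np.float64(-25.9)) (array([609.9, 189.7]), np.float64(-26.0))
go xyz [0.0027, -0.0001, -0.5] w [-0.0001, -0.0017, 0.0] yaw 0.2419
[ 0.0052  0.0015 -1.    ]
```

Call:
jog_arm --plan '[{"x":0,"y":0,"z":-0.1,"wx":0,"wy":-0.0017,"wz":0},{"x":0,"y":0,"z":-0.3,"wx":0,"wy":-0.0017,"wz":0},{"x":0,"y":0,"z":-0.48,"wx":0,"wy":-0.0017,"wz":0},{"x":0,"y":0,"z":-0.48,"wx":0,"wy":-0.0017,"wz":0},{"x":0,"y":0,"z":-0.48,"wx":0,"wy":-0.0017,"wz":0}]'

```text
t: 13.32
eef_pos: [0.6131, 0.1919, 0.1214]
tool_rot: [-0.001, 0.993, 0.121, 0.003]
contact_force: [-0.6, 0.2, -1.4]
gripper_width: 0.116
```

Call:
jog_arm --plan '[{"x":-0.272,"y":0.537,"z":0,"wx":0,"wy":0,"wz":0},{"x":-0.272,"y":0.537,"z":0,"wx":0,"wy":0,"wz":0},{"x":-0.272,"y":0.537,"z":0,"wx":0,"wy":0,"wz":0},{"x":-0.272,"y":0.537,"z":0,"wx":0,"wy":0,"wz":0},{"x":-0.272,"y":0.537,"z":0,"wx":0,"wy":0,"wz":0}]'

```text
t: 13.73
eef_pos: [0.5848, 0.0707, 0.1197]
tool_rot: [0.0, 0.993, 0.118, 0.002]
contact_force: [-0.2, 0.4, -0.2]
gripper_width: 0.12
```

Call:
jog_arm --plan '[{"x":-0.272,"y":0.537,"z":0,"wx":0,"wy":0,"wz":0},{"x":-0.272,"y":0.537,"z":0,"wx":0,"wy":0,"wz":0},{"x":-0.272,"y":0.537,"z":0,"wx":0,"wy":0,"wz":0},{"x":-0.272,"y":0.537,"z":0,"wx":0,"wy":0,"wz":0},{"x":-0.272,"y":0.537,"z":0,"wx":0,"wy":0,"wz":0},{"x":-0.272,"y":0.537,"z":0,"wx":0,"wy":0,"wz":0}]'

```text
t: 14.23
eef_pos: [0.5572, -0.045, 0.1193]
tool_rot: [-0.0, 0.993, 0.119, 0.001]
contact_force: [-0.5, 0.5, -1.2]
gripper_width: 0.119
```

```bash
python3 - <<'E'
from h import *
go((.5574,-.0433,.086)); print(monitor.get_obs()['contact_force'],monitor.get_obs()['gripper_width'],rot().as_matrix().round(4)[:,2])
E
```

```text
go xyz [0.0026, -0.0079, 0.1663] w [-0.0001, -0.001, 0.0] yaw 0.2376
[-0.45931238  0.50670288 -1.18783777] 0.11920692805687569 [ 0.0028  0.001  -1.    ]
```

Call:
jog_arm --plan '[{"x":0.002,"y":-0.008,"z":0.1,"wx":0,"wy":-0.001,"wz":0},{"x":0.002,"y":-0.008,"z":0.16,"wx":0,"wy":-0.001,"wz":0},{"x":0.002,"y":-0.008,"z":0.16,"wx":0,"wy":-0.001,"wz":0},{"x":0.002,"y":-0.008,"z":0.16,"wx":0,"wy":-0.001,"wz":0},{"x":0.002,"y":-0.008,"z":0.16,"wx":0,"wy":-0.001,"wz":0}]'

```text
t: 14.65
eef_pos: [0.5575, -0.0423, 0.0874]
tool_rot: [-0.0, 0.993, 0.119, -0.0]
contact_force: [0.7, 0.2, -1.0]
gripper_width: 0.117
```

```bash
python3 - <<'E'
from h import *
c,im=look('w14.png',{}); p=monitor.get_obs()['eef_pos']
d=rot().as_matrix()[:,0]*-.0022
print(circfit(c,im,[(.016,p[2]-.0082)],p+d),circfit(c,im,[(.006,p[2]+.0098)],p+d,.004),(p+d).round(4))
v=im.copy()
for q,r,z,col in [((.5553,-.0438),.0165,.06,(255,255,0)),((.5553,-.0438),.058,.01,(255,0,0)),(p+d,.016,p[2]-.0082,(0,255,0)),(p+d,.009,p[2]-.0222,(0,255,0))]:
    cv2.polylines(v,[np.array([proj(c,(q[0]+r*np.cos(a),q[1]+r*np.sin(a),z)) for a in T]).astype(int)],True,col,1)
save('w14o.png',cv2.resize(v[220:400,230:420],None,fx=3,fy=3))
go((.5574,-.0433,.0765)); print(rot().as_matrix().round(4)[:,2])
E
```

```text
14.7 [ 0.5578 -0.0426  0.0878] [-0.1 -1.4 -1.7] 0.115
(array([551.1, -36.3]), np.float64(-25.1)) (array([555.7, -44. ]), np.float64(-25.8)) [ 0.5556 -0.0432  0.0878]
go xyz [-0.0027, 0.0027, 0.0563] w [-0.0001, -0.0002, 0.0] yaw 0.2385
[ 5.e-04  5.e-04 -1.e+00]
```

View pics/w14o.png

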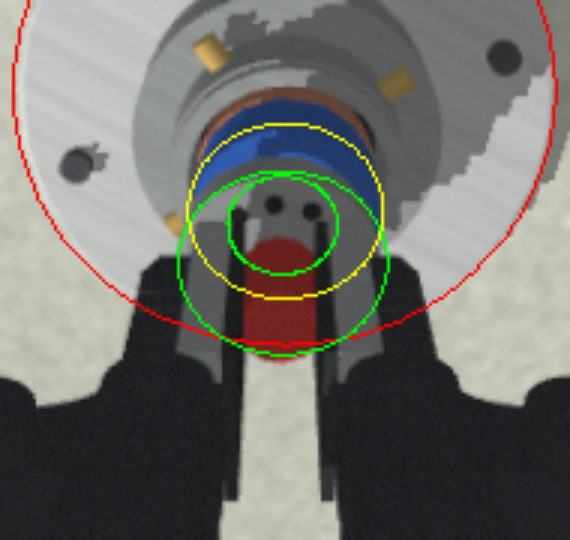

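The disc is held over the cartridge with the red knob at crop (282,250), and the outlines agree to about 1 mm. I'll lower it onto the cartridge.

Call:
jog_arm --plan '[{"x":-0.002,"y":0.004,"z":0.02,"wx":0,"wy":0,"wz":0},{"x":-0.002,"y":0.004,"z":0.035,"wx":0,"wy":0,"wz":0},{"x":-0.002,"y":0.004,"z":0.045,"wx":0,"wy":0,"wz":0},{"x":-0.002,"y":0.004,"z":0.055,"wx":0,"wy":0,"wz":0},{"x":-0.002,"y":0.004,"z":0.06,"wx":0,"wy":0,"wz":0},{"x":-0.002,"y":0.004,"z":0.06,"wx":0,"wy":0,"wz":0}]'

```text
t: 15.2
eef_pos: [0.5578, -0.0436, 0.076]
tool_rot: [-0.0, 0.993, 0.119, 0.0]
contact_force: [-0.5, -0.6, 4.5]
gripper_width: 0.117
```

```bash
python3 - <<'E'
from h import *
c,im=look('w15.png',{});o=monitor.get_obs(); print(o['torque'].round(2))
go((.5574,-.0433,.0765)); print(rot().as_matrix().round(4)[:,2])
E
```

```text
15.25 [ 0.5579 -0.0436  0.0762] [-0.2  0.4  4.4] 0.119
[-0.07  0.28  0.03]
go xyz [-0.002, -0.002, -0.0017] w [-0.0, -0.0003, 0.0] yaw 0.2383
[ 1.e-03  3.e-04 -1.e+00]
```

Contact came at exactly the seated height. I'll release, retreat and head for the collar.

Call:
jog_arm --plan '[{"x":0,"y":0,"z":0,"wx":0,"wy":0,"wz":0},{"x":0,"y":0,"z":0,"wx":0,"wy":0,"wz":0},{"x":0,"y":0,"z":0,"wx":0,"wy":0,"wz":0},{"x":0,"y":0,"z":0,"wx":0,"wy":0,"wz":0}]' --hand -0.4

```text
t: 15.58
eef_pos: [0.5578, -0.0436, 0.0761]
tool_rot: [-0.0, 0.993, 0.119, 0.0]
contact_force: [0.3, -0.1, -0.4]
gripper_width: 0.3
```

Call:
jog_arm --plan '[{"x":0,"y":0,"z":-0.1,"wx":0,"wy":0,"wz":0},{"x":0,"y":0,"z":-0.3,"wx":0,"wy":0,"wz":0},{"x":0,"y":0,"z":-0.5,"wx":0,"wy":0,"wz":0},{"x":0,"y":0,"z":-0.5,"wx":0,"wy":0,"wz":0},{"x":0,"y":0,"z":-0.5,"wx":0,"wy":0,"wz":0}]'

```text
t: 16.0
eef_pos: [0.5595, -0.0436, 0.1786]
tool_rot: [0.0, 0.993, 0.119, 0.003]
contact_force: [0.1, 0.2, -0.1]
gripper_width: 0.298
```

```bash
python3 - <<'E'
from h import *
ld=lambda n:np.ascontiguousarray(cv2.imread('pics/'+n)[:,:,::-1])
c,im=look('w16.png',dict(disc=.054)); s=cams.read_camera('scene'); save('s16.png',s); cs=cal('scene')
v=im.copy()
for q,r,z,col in [((.5553,-.0438),.016,.068,(0,255,0)),((.5553,-.0438),.006,.086,(0,255,0)),((.5555,-.0439),.058,.01,(255,0,0))]:
    cv2.polylines(v,[np.array([proj(c,(q[0]+r*np.cos(a),q[1]+r*np.sin(a),z)) for a in T]).astype(int)],True,col,1)
u,w=proj(cs,(.5555,-.044,.05)).astype(int)
k,l=proj(c,(.5555,-.044,.05)).astype(int)
save('c16.png',np.hstack([cv2.resize(v[l-60:l+60,k-60:k+60],(400,400)),cv2.resize(s[w-40:w+40,u-40:u+40],(400,400))]))
print('disc',circfit(c,im,[(.016,.068)],(.5555,-.044)),circfit(c,im,[(.006,.086)],(.5555,-.044)))
im2=ld('w2.png'); c2=camat([.4289,-.2387,.2329],[-.002,.992,.129,.003])
for n,cc,i in [('w2',c2,im2),('scene',cs,ld('scene0.png')),('top',cal('top'),ld('top0.png'))]:
    print('collar',n,circfit(cc,i,[(.032,.042),(.010,.042)],(.482,-.288),.008))
go((.482,-.288,.15)); print(rot().as_matrix().round(4)[:,2])
E
```

```text
16.05 [ 0.558  -0.0438  0.1767] [0.5 0.4 0.5] 0.303
disc [(0.71, [320.0, 240.0], [0.5535, -0.0429])]
disc (array([555.8, -43.8]), np.float64(-26.0)) (array([555. , -42.9]), np.float64(-28.4))
collar w2 (array([ 479.5, -291.7]), np.float64(-64.7))
collar scene (array([ 482.9, -286. ]), np.float64(-18.0))
collar top (array([ 480.8, -288.3]), np.float64(-34.6))
go xyz [-0.6511, 1.0983, 0.1244] w [-0.0002, 0.0004, -0.0] yaw 0.2383
[-1.3e-03  3.0e-04 -1.0e+00]
```

View pics/c16.png

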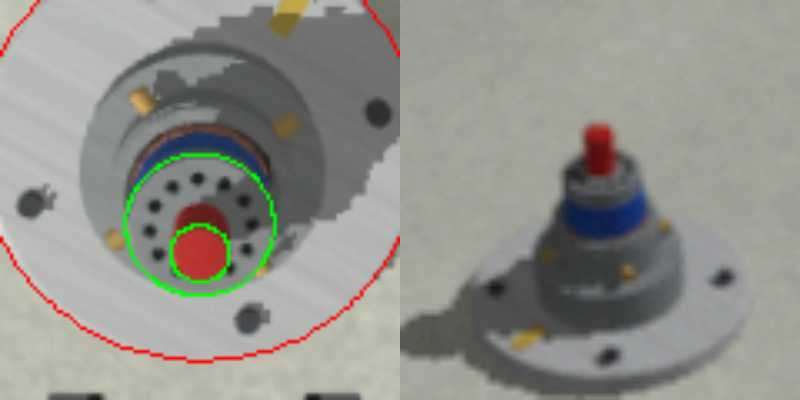

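The disc sits flat and centred on the cartridge in both views, with the knob at left-crop (200,253). That was my twelfth picture, so I'll use numbers only from here. On to the collar.

Call:
jog_arm --plan '[{"x":-0.328,"y":0.55,"z":0,"wx":0,"wy":0,"wz":0},{"x":-0.328,"y":0.55,"z":0,"wx":0,"wy":0,"wz":0},{"x":-0.328,"y":0.55,"z":0,"wx":0,"wy":0,"wz":0},{"x":-0.328,"y":0.55,"z":0,"wx":0,"wy":0,"wz":0},{"x":-0.328,"y":0.55,"z":0,"wx":0,"wy":0,"wz":0}]' --hand 1

```text
t: 16.57
eef_pos: [0.5166, -0.1698, 0.173]
tool_rot: [-0.0, 0.993, 0.116, -0.003]
contact_force: [0.2, -0.4, 0.7]
gripper_width: 0.981
```

Call:
jog_arm --plan '[{"x":-0.328,"y":0.55,"z":0,"wx":0,"wy":0,"wz":0},{"x":-0.328,"y":0.55,"z":0,"wx":0,"wy":0,"wz":0},{"x":-0.328,"y":0.55,"z":0.1,"wx":0,"wy":0,"wz":0},{"x":-0.328,"y":0.55,"z":0.2,"wx":0,"wy":0,"wz":0},{"x":-0.328,"y":0.55,"z":0.2,"wx":0,"wy":0,"wz":0},{"x":-0.328,"y":0.55,"z":0.2,"wx":0,"wy":0,"wz":0},{"x":-0.328,"y":0.55,"z":0.2,"wx":0,"wy":0,"wz":0}]'

```text
t: 17.15
eef_pos: [0.479, -0.2896, 0.1331]
tool_rot: [-0.001, 0.993, 0.117, -0.002]
contact_force: [0.1, 0.0, 0.5]
gripper_width: 1.0
```

```bash
python3 - <<'E'
from h import *
c,im=look('w17.png',dict(collar=0,collar_top=.042)); o=monitor.get_obs()
for k in ([(.032,.042)],[(.010,.042)],[(.032,.042),(.010,.042)],[(.032,.042),(.010,.042),(.032,0.002)]): print(circfit(c,im,k,(.481,-.289),.008))
hsv=cv2.cvtColor(im,cv2.COLOR_RGB2HSV); m=cv2.inRange(hsv,(18,120,60),(32,255,255))
n,l,s,ct=cv2.connectedComponentsWithStats(m)
for i in range(1,n):
    W=onz(c,ct[i],.042)[:2]
    if s[i,4]>10 and np.hypot(*(W-[.481,-.289]))<.05:
        pts=np.array([onz(c,q[::-1],.042)[:2] for q in np.argwhere(l==i)]); e=np.linalg.svd(pts-pts.mean(0))[2][0]
        print('bar',s[i],W.round(4),'dir',np.arctan2(e[1],e[0]).round(3))
go((.481,-.289,.012)); print(rot().as_matrix().round(4)[:,2],o['q'].round(2))
E
```

```text
17.2 [ 0.4794 -0.2896  0.1337] [0.5 0.8 0.4] 1.001
collar [(0.64, [322.0, 222.0], [0.4832, -0.2872])]
collar_top [(0.94, [323.0, 240.0], [0.4826, -0.2881])]
(array([ 481.7, -288.9]), np.float64(-19.2))
(array([ 481. , -288.3]), np.float64(-40.0))
(array([ 481.8, -288.8]), np.float64(-59.2))
(array([ 481.8, -288.8]), np.float64(-76.2))
bar [336 211  26  22 223] [ 0.4989 -0.3016] dir 2.501
go xyz [0.0114, -0.004, 0.6106] w [-0.0002, 0.001, -0.0] yaw 0.2348
[-3.3e-03 -2.0e-04 -1.0e+00] [ 0.74  0.43 -0.39  1.9   0.21  0.85 -1.09]
```

Call:
jog_arm --plan '[{"x":0.012,"y":-0.001,"z":0.2,"wx":0,"wy":0.001,"wz":0},{"x":0.012,"y":-0.001,"z":0.35,"wx":0,"wy":0.001,"wz":0},{"x":0.012,"y":-0.001,"z":0.5,"wx":0,"wy":0.001,"wz":0},{"x":0.012,"y":-0.001,"z":0.6,"wx":0,"wy":0.001,"wz":0},{"x":0.012,"y":-0.001,"z":0.625,"wx":0,"wy":0.001,"wz":0},{"x":0.012,"y":-0.001,"z":0.625,"wx":0,"wy":0.001,"wz":0},{"x":0.012,"y":-0.001,"z":0.625,"wx":0,"wy":0.001,"wz":0}]'

```text
t: 17.88
eef_pos: [0.4825, -0.2894, 0.0103]
tool_rot: [0.0, 0.993, 0.118, 0.001]
contact_force: [-0.6, 1.0, 1.0]
gripper_width: 1.0
```

```bash
python3 - <<'E'
from h import *
o=monitor.get_obs(); print(o['contact_force'].round(1)); go((.4817,-.2888,.009)); print(rot().as_matrix().round(4)[:,2])
E
```

```text
[-0.6  1.   1. ]
go xyz [-0.0031, -0.0036, 0.0067] w [0.0001, -0.0004, -0.0] yaw 0.2357
[ 0.0014  0.     -1.    ]
```

Call:
jog_arm --plan '[{"x":-0.003,"y":-0.004,"z":0,"wx":0,"wy":0,"wz":0},{"x":-0.003,"y":-0.004,"z":0,"wx":0,"wy":0,"wz":0},{"x":-0.003,"y":-0.004,"z":0,"wx":0,"wy":0,"wz":0},{"x":-0.003,"y":-0.004,"z":0,"wx":0,"wy":0,"wz":0},{"x":-0.003,"y":-0.004,"z":0,"wx":0,"wy":0,"wz":0},{"x":-0.003,"y":-0.004,"z":0,"wx":0,"wy":0,"wz":0}]' --hand -1 --grip_force 60

```text
t: 18.38
eef_pos: [0.4833, -0.2891, 0.0126]
tool_rot: [0.001, 0.993, 0.118, 0.002]
contact_force: [-1.0, 1.3, 8.9]
gripper_width: 0.739
```

```bash
cat >> h.py <<'E'
def collarfit(c,im,z,g,span=.007):
    "collar top at height z: centre and bar angle"
    for k in ([(.010,z)],[(.032,z),(.010,z)]): f=circfit(c,im,k,g,span); print('collar',z,f)
    C=f[0]/1000
    m=cv2.inRange(cv2.cvtColor(im,cv2.COLOR_RGB2HSV),(18,120,60),(32,255,255)); n,l,s,ct=cv2.connectedComponentsWithStats(m)
    for i in range(1,n):
        W=onz(c,ct[i],z)[:2]
        if s[i,4]>20 and np.hypot(*(W-C))<.04:
            pts=np.array([onz(c,q[::-1],z)[:2] for q in np.argwhere(l==i)]); e=np.linalg.svd(pts-pts.mean(0))[2][0]
            print('bar',s[i],'dir',np.arctan2(*(W-C)[::-1]).round(3),np.arctan(e[1]/e[0]).round(3))
E
python3 - <<'E'
from h import *
c,im=look('w18.png',{}); p=monitor.get_obs()['eef_pos']
collarfit(c,im,.042,(.4817,-.2888)); go(p+[0,0,.12]); print(rot().as_matrix().round(4)[:,2])
E
```

```text
18.43 [ 0.4832 -0.2891  0.0126] [-1.2  1.5  7.4] 0.738
collar 0.042 (array([ 480.4, -289.1]), np.float64(-26.4))
collar 0.042 (array([ 480.9, -289. ]), np.float64(-51.5))
bar [346 303  50  39 727] dir -0.623 -0.636
go xyz [0.0024, 0.0016, -0.6] w [0.0008, -0.0013, -0.0] yaw 0.2358
[ 0.0045 -0.0016 -1.    ]
```

Call:
jog_arm --plan '[{"x":0.002,"y":0,"z":-0.1,"wx":0.0008,"wy":-0.0013,"wz":0},{"x":0.002,"y":0,"z":-0.3,"wx":0.0008,"wy":-0.0013,"wz":0},{"x":0.002,"y":0,"z":-0.5,"wx":0.0008,"wy":-0.0013,"wz":0},{"x":0.002,"y":0,"z":-0.6,"wx":0.0008,"wy":-0.0013,"wz":0},{"x":0.002,"y":0,"z":-0.6,"wx":0.0008,"wy":-0.0013,"wz":0},{"x":0.002,"y":0,"z":-0.6,"wx":0.0008,"wy":-0.0013,"wz":0}]'

```text
t: 18.93
eef_pos: [0.4839, -0.2894, 0.1346]
tool_rot: [0.001, 0.993, 0.117, 0.001]
contact_force: [-0.3, 0.5, -2.4]
gripper_width: 0.737
```

Call:
jog_arm --plan '[{"x":0.324,"y":-0.554,"z":0,"wx":0,"wy":0,"wz":0},{"x":0.324,"y":-0.554,"z":0,"wx":0,"wy":0,"wz":0},{"x":0.324,"y":-0.554,"z":0,"wx":0,"wy":0,"wz":0},{"x":0.324,"y":-0.554,"z":0,"wx":0,"wy":0,"wz":0},{"x":0.324,"y":-0.554,"z":0,"wx":0,"wy":0,"wz":0}]'

```text
t: 19.35
eef_pos: [0.521, -0.1623, 0.1332]
tool_rot: [0.0, 0.993, 0.121, 0.001]
contact_force: [-0.8, 0.3, -1.3]
gripper_width: 0.738
```

```bash
python3 - <<'E'
from h import *
o=monitor.get_obs(); print(o['contact_force'].round(1),o['eef_pos'],o['gripper_width']); go((.5574,-.0433,.13)); print(rot().as_matrix().round(4)[:,2])
E
```

```text
[-0.8  0.3 -1.3] [ 0.52104044 -0.16227788  0.13324344] 0.7378090073597309
go xyz [0.3192, -0.5339, 0.0163] w [0.0002, -0.0005, -0.0] yaw 0.2424
[ 1.6e-03 -3.0e-04 -1.0e+00]
```

Call:
jog_arm --plan '[{"x":0.319,"y":-0.534,"z":0,"wx":0,"wy":-0.0005,"wz":0},{"x":0.319,"y":-0.534,"z":0,"wx":0,"wy":-0.0005,"wz":0},{"x":0.319,"y":-0.534,"z":0,"wx":0,"wy":-0.0005,"wz":0},{"x":0.319,"y":-0.534,"z":0,"wx":0,"wy":-0.0005,"wz":0},{"x":0.319,"y":-0.534,"z":0,"wx":0,"wy":-0.0005,"wz":0},{"x":0.319,"y":-0.534,"z":0,"wx":0,"wy":-0.0005,"wz":0},{"x":0.319,"y":-0.534,"z":0,"wx":0,"wy":-0.0005,"wz":0},{"x":0.319,"y":-0.534,"z":0,"wx":0,"wy":-0.0005,"wz":0}]'

```text
t: 20.02
eef_pos: [0.5566, -0.0457, 0.1326]
tool_rot: [0.001, 0.993, 0.119, -0.001]
contact_force: [-0.2, -0.9, -1.7]
gripper_width: 0.733
```

```bash
python3 - <<'E'
from h import *
c,im=look('w19.png',{}); p=monitor.get_obs()['eef_pos']; d=rot().as_matrix()[:,0]*-.0019
print((p+d).round(4)); collarfit(c,im,p[2]+.0294,p+d); go((.5574,-.0433,.105)); print(rot().as_matrix().round(4)[:,2])
E
```

```text
20.07 [ 0.5568 -0.0454  0.1328] [-0.6 -0.2 -2.1] 0.739
[ 0.5549 -0.0459  0.1328]
collar 0.16224558066679293 (array([555.8, -45.5]), np.float64(-37.2))
collar 0.16224558066679293 (array([555.1, -45.5]), np.float64(-63.4))
bar [346 303  50  39 727] dir -0.634 -0.631
go xyz [0.0058, -0.0097, 0.1392] w [0.0004, 0.0004, 0.0] yaw 0.2394
[-9.0e-04 -1.5e-03 -1.0e+00]
```

Call:
jog_arm --plan '[{"x":0.005,"y":-0.009,"z":0.04,"wx":0.0004,"wy":0.0004,"wz":0},{"x":0.005,"y":-0.009,"z":0.12,"wx":0.0004,"wy":0.0004,"wz":0},{"x":0.005,"y":-0.009,"z":0.2,"wx":0.0004,"wy":0.0004,"wz":0},{"x":0.005,"y":-0.009,"z":0.28,"wx":0.0004,"wy":0.0004,"wz":0},{"x":0.005,"y":-0.009,"z":0.34,"wx":0.0004,"wy":0.0004,"wz":0},{"x":0.005,"y":-0.009,"z":0.355,"wx":0.0004,"wy":0.0004,"wz":0},{"x":0.005,"y":-0.009,"z":0.355,"wx":0.0004,"wy":0.0004,"wz":0},{"x":0.005,"y":-0.009,"z":0.355,"wx":0.0004,"wy":0.0004,"wz":0}]'

```text
t: 20.73
eef_pos: [0.5575, -0.0436, 0.0621]
tool_rot: [-0.0, 0.993, 0.119, 0.0]
contact_force: [0.7, 0.2, 0.1]
gripper_width: 0.736
```

```bash
python3 - <<'E'
from h import *
c,im=look('w20.png',{}); o=monitor.get_obs(); p=o['eef_pos']; print(o['torque'].round(2))
collarfit(c,im,p[2]+.0294,p); go((.5574,-.0433,.0486)); print(rot().as_matrix().round(4)[:,2])
E
```

```text
20.78 [ 0.5579 -0.0436  0.0625] [ 0.6 -1.4 -1.5] 0.734
[-0.01 -0.03 -0.04]
collar 0.0918940909055637 (array([556.1, -43.5]), np.float64(-37.6))
collar 0.0918940909055637 (array([556.1, -43.4]), np.float64(-63.4))
bar [346 303  50  39 728] dir -0.633 -0.63
go xyz [-0.0021, -0.0018, 0.0695] w [0.0001, -0.0004, -0.0] yaw 0.2392
[ 1.2e-03  1.0e-04 -1.0e+00]
```

Now I lower the collar over the neck until it rests on the pins.

Call:
jog_arm --plan '[{"x":-0.002,"y":-0.002,"z":0.02,"wx":0,"wy":-0.0004,"wz":0},{"x":-0.002,"y":-0.002,"z":0.04,"wx":0,"wy":-0.0004,"wz":0},{"x":-0.002,"y":-0.002,"z":0.055,"wx":0,"wy":-0.0004,"wz":0},{"x":-0.002,"y":-0.002,"z":0.065,"wx":0,"wy":-0.0004,"wz":0},{"x":-0.002,"y":-0.002,"z":0.075,"wx":0,"wy":-0.0004,"wz":0},{"x":-0.002,"y":-0.002,"z":0.075,"wx":0,"wy":-0.0004,"wz":0}]'

```text
t: 21.28
eef_pos: [0.5572, -0.0433, 0.0471]
tool_rot: [0.0, 0.993, 0.119, -0.0]
contact_force: [-0.0, -0.6, -1.7]
gripper_width: 0.738
```

```bash
python3 - <<'E'
from h import *
o=monitor.get_obs(); p=o['eef_pos']; print(p,o['contact_force'].round(1),o['torque'].round(2))
go((.5574,-.0433,.0406),.2392-.093); print(rot().as_matrix().round(4)[:,2])
E
```

```text
[ 0.55721185 -0.04329093  0.04708254] [-0.  -0.6 -1.7] [-0.   -0.01 -0.02]
go xyz [0.0009, 0.0003, 0.0324] w [0.0, 0.0002, 0.0296] yaw 0.1462
[-5.e-04 -2.e-04 -1.e+00]
```

No contact yet, so the collar is at or just into the keyways. I'll turn it by the measured misalignment, then lower.

Call:
jog_arm --plan '[{"x":0.001,"y":0,"z":0,"wx":0,"wy":0.0002,"wz":0.015},{"x":0.001,"y":0,"z":0,"wx":0,"wy":0.0002,"wz":0.0295},{"x":0.001,"y":0,"z":0,"wx":0,"wy":0.0002,"wz":0.0295},{"x":0.001,"y":0,"z":0.008,"wx":0,"wy":0.0002,"wz":0.0295},{"x":0.001,"y":0,"z":0.016,"wx":0,"wy":0.0002,"wz":0.0295},{"x":0.001,"y":0,"z":0.016,"wx":0,"wy":0.0002,"wz":0.0295},{"x":0.001,"y":0,"z":0.016,"wx":0,"wy":0.0002,"wz":0.0295}]'

```text
t: 21.87
eef_pos: [0.5577, -0.0433, 0.0442]
tool_rot: [0.0, 0.997, 0.073, 0.0]
contact_force: [0.2, -0.2, 2.9]
gripper_width: 0.737
```

```bash
python3 - <<'E'
from h import *
c,im=look('w21.png',{}); o=monitor.get_obs(); p=o['eef_pos']; print(o['torque'].round(2))
collarfit(c,im,p[2]+.0294,p); go((.5574,-.0433,.0406),.1462); print(rot().as_matrix().round(4)[:,2])
E
```

```text
21.92 [ 0.5578 -0.0433  0.0442] [-1.4 -0.8  3. ] 0.735
[-0.05  0.05  0.06]
collar 0.07364139365791167 (array([555.3, -43.1]), np.float64(-31.3))
collar 0.07364139365791167 (array([555.6, -43. ]), np.float64(-56.2))
bar [347 303  49  39 722] dir -0.71 -0.724
go xyz [-0.0019, -0.0002, 0.0182] w [0.0001, -0.0002, 0.0002] yaw 0.1462
[ 8.e-04 -2.e-04 -1.e+00]
```

The collar has dropped past the pins and touches the disc at 3 N. Its bar reads -0.72, which matches the pins. Now I push it home.

Call:
jog_arm --plan '[{"x":-0.001,"y":0,"z":0.01,"wx":0,"wy":0,"wz":0},{"x":-0.001,"y":0,"z":0.02,"wx":0,"wy":0,"wz":0},{"x":-0.001,"y":0,"z":0.03,"wx":0,"wy":0,"wz":0},{"x":-0.001,"y":0,"z":0.04,"wx":0,"wy":0,"wz":0},{"x":-0.001,"y":0,"z":0.04,"wx":0,"wy":0,"wz":0},{"x":-0.001,"y":0,"z":0.04,"wx":0,"wy":0,"wz":0}]'

```text
t: 22.42
eef_pos: [0.5578, -0.0433, 0.0405]
tool_rot: [0.001, 0.997, 0.073, 0.001]
contact_force: [-15.7, -0.7, 47.8]
gripper_width: 0.734
```

```bash
python3 - <<'E'
from h import *
c,im=look('w22.png',{}); o=monitor.get_obs(); p=o['eef_pos']; print(p,o['contact_force'].round(1),o['torque'].round(2)); print(rot().as_matrix().round(4).tolist())
collarfit(c,im,p[2]+.0294,p)
E
```

```text
22.47 [ 0.5578 -0.0433  0.0405] [-16.3   1.   47.9] 0.736
[ 0.55781851 -0.04326524  0.04046283] [-16.3   1.   47.9] [-0.13  3.35  0.04]
[[0.9892, 0.1465, 0.0015], [0.1465, -0.9892, -0.0024], [0.0011, 0.0026, -1.0]]
collar 0.0698628310835137 (array([556.4, -42.5]), np.float64(-30.9))
collar 0.0698628310835137 (array([556.4, -42.5]), np.float64(-56.5))
bar [347 303  49  39 727] dir -0.756 -0.726
```

The collar is home: TCP z is 0.0405 against the predicted 0.0406. The push of 48 N is more than needed, so I'll ease it to roughly 20 N.

Call:
jog_arm --plan '[{"x":0,"y":0,"z":0.01,"wx":0,"wy":0,"wz":0},{"x":0,"y":0,"z":0.01,"wx":0,"wy":0,"wz":0},{"x":0,"y":0,"z":0.01,"wx":0,"wy":0,"wz":0},{"x":0,"y":0,"z":0.01,"wx":0,"wy":0,"wz":0},{"x":0,"y":0,"z":0.01,"wx":0,"wy":0,"wz":0},{"x":0,"y":0,"z":0.01,"wx":0,"wy":0,"wz":0}]'

```text
t: 22.97
eef_pos: [0.558, -0.0432, 0.0406]
tool_rot: [0.002, 0.997, 0.073, 0.001]
contact_force: [-8.5, -0.4, 25.1]
gripper_width: 0.731
```

```bash
python3 - <<'E'
from h import *
c,im=look('w23.png',{}); 
for _ in range(4): cams.read_camera('wrist')
o=monitor.get_obs(); p=o['eef_pos']; print(p,o['contact_force'].round(1),o['torque'].round(2),o['gripper_width']); print(rot().as_matrix().round(4)[:,2])
for n in ('top','scene'):
    cams.read_camera(n); cc=cal(n)
    for t in ('cheese_wedge','cheese_block','pickle_jar','bowl'): print(n,t,[(round(r['confidence'],2),onz(cc,r['location'],0)[:2].round(3).tolist()) for r in finder.place_of(n,t)[:1]])
cs=cal('scene')
print('collar top in scene',[ (round(r['confidence'],2),onz(cs,r['location'],.070)[:2].round(4)) for r in finder.place_of('scene','collar_top')[:1]])
E
```

```text
23.02 [ 0.5579 -0.0432  0.0406] [-8.5 -0.3 26.1] 0.734
[ 0.55797661 -0.04326973  0.0406095 ] [-8.6 -1.5 25.4] [0.05 1.79 0.11] 0.7362810571150837
[ 0.002  -0.0035 -1.    ]
top cheese_wedge [(0.6, [0.742, 0.032])]
top cheese_block [(0.66, [0.725, -0.215])]
top pickle_jar [(0.82, [0.632, 0.395])]
top bowl [(0.68, [0.439, 0.357])]
scene cheese_wedge [(0.85, [0.745, 0.039])]
scene cheese_block [(0.66, [0.728, -0.22])]
scene pickle_jar [(0.84, [0.636, 0.386])]
scene bowl [(0.65, [0.448, 0.356])]
collar top in scene [(0.74, array([0.7959, 0.0736]))]
```

```bash
python3 -c "
from h import *
print(bot.hand_in())"
```

```text
the job is handed in; nothing more can be done
None
```

The filter cell is reassembled and handed in at about 24 s of the 64 s allowed. The gripper is still holding the collar pushed home.

- **Cartridge and disc:** The larger blue cartridge stands open end up in the pocket, released. The disc went on at the predicted height and was released. Wrist and scene views showed it flat and centred.
- **Collar:** It was lowered over both and turned about 0.09 rad onto the pins. It dropped past them, met the disc at about 3 N, and stopped hard at z = 0.0406, which is the predicted home height.
- **Final hold:** The height did not change when I eased the push from 48 N to 25 N, against the 6 to 10 N the spring needs. The collar's yellow bar reads about -0.73 rad, matching the pins.
- **Bystanders:** Cheeses, jar and bowl read within about 1 cm of their first readings, which is the finder's normal scatter.

**Checks that disagreed or failed:**
- The push briefly reached 48 N, more than intended. It passed through the gripped collar and stayed below the 120 N wrist limit.
- A sideways force of about 8.5 N remains in the final hold.
- At the end, the network's reading of the collar top in the scene camera was plainly wrong, so I disregarded it.
- I had used all 12 picture views by the time I reached the collar, so its final seating is confirmed only by height, force and image fits.

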